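Open a suspension unit and set its tube to the mark

TASK

Open up the bicycle suspension unit that leans in the clamp stand: unscrew its round cap, turning it anticlockwise with as many fresh grips as it takes, and only once the thread has let go lift it out and put it in the shallow steel tray. Then slide the bare steel tube down into the unit's body until the dark band round the tube is level with the lip of the body, and let go of everything. Do not shift the other parts on the bench.

Things in the scene. Friction and masses are not known exactly. Their poses are not given: they have to be found in the camera images.
- cap_grip (a point): The screw cap: a knurled aluminium knob, round, 44 mm in diameter, 22 mm high, 80 to 150 g, with a plug below it (29 mm across two lugs, 30 mm long) screwed into the tube. This point is on its axis at half the knob's height; its z axis runs outward along the cap's axis, which leans 30 degrees from upright, its top towards the stand's -x. Turns easily, stays put between grips.
- cap_mark (a point): End of the dark radial line on the knob's top face, 19 mm from its axis: shows how far the cap is turned. Coarse right-hand thread: anticlockwise seen from outside loosens it and raises it 20 mm a turn, with 1 mm of play; it lets go after 0.8 of a turn (290 degrees), not before. Then the plug must be drawn some 20 mm more straight out along the axis; once free it may tip out if let go.
- tube_rim (a point): Centre of the open end of the steel tube (38 mm outside, 31 mm inside, coarse thread in it) that sticks 70 mm out of the unit's body; the knob sits on this rim at first. Moves with the tube. Its z axis points outward along the tube, 30 degrees from upright. The dark band, 4 mm wide, has its middle 35 mm down the tube from here.
- lip (a point): The centre of the mouth of the unit's body (52 mm across at its mouth) out of which the tube comes; does not move. 70 mm from tube_rim along the tube's axis at the start, 35 mm when the band is level with the lip.
- tube (a joint): How far the tube has been slid into the body, in m: 0 at first (fully out), 0.035 with the middle of the dark band level with the lip, 0.055 at the inner stop. A stiff sliding fit: takes about 7 to 10 N and stays where it is left.
- tray: Shallow open tray of bare steel, 150 x 110 mm (x, y) and 26 mm high, walls and floor 3 mm, fixed to the bench. Origin under its centre.
- stand: The fixed clamp stand with the unit: base plate 150 x 100 mm, 18 mm thick, origin at the plate's underside (the plate's middle is at x = 10 mm); the unit leans to the stand's own -x.
- wrench_grip (a point): A steel spanner 150 mm long lying flat: leave it.
- chainring: A flat steel chainring 120 mm across: leave it. Origin under its centre.
- grease: A jar 66 mm across, 60 mm high: leave it. Origin under its centre.
- pedal: A black pedal 95 x 80 x 24 mm: leave it. Origin under its centre.
- small_cap: A small loose aluminium cap 26 mm across, 12 mm high, not part of this unit: leave it. Origin under its centre.
- headset_ring: A steel ring 42 mm across, 10 mm high: leave it. Origin under its centre.
- driver_grip (a point): A screwdriver 200 mm long, lying: leave it.
- hub: A dark steel wheel hub 56 mm across, 62 mm high, standing: leave it. Origin under its centre.
Things that resemble listed ones, but are neither listed nor needed, are in the scene too. There is more than one size of the part that bears cap_grip; the job needs the middle-sized.

How it is judged:
By the outcome, as a careful person would: the job done as asked, in the order asked, and still so for the second after the job is handed in, with the robot touching nothing.
It also fails if it takes over 72 s, if anything falls off the work surface, if the arm or the gripper's body presses on something with over 40 N, if the wrist force passes 120 N, or if a joint passes its speed limit or range.

ROBOT

A 7-joint arm with a two-finger parallel gripper is mounted at the origin on the work surface. World frame = base frame: x ahead of the robot, y to its left, z up, the work surface at z = 0. Lengths are in m, angles in rad, forces in N, time in s.
With the tool pointing down it reaches from about 0.425 to 0.95 m from the base axis. Payload 4.7 kg.
Tool frame: the origin (TCP) lies midway between the tips of the shut fingers; the grasp point (between the pads) lies 19 mm behind it; z points along the fingers, y is the line along which they close (so a half turn about z gives the same grasp; the last joint's range is limited). The gripper opens to 87 mm and grips with 3 to 60 N. Pads are 19 mm wide; open, the fingers measure 117 mm over their backs; the gripper's body (75 mm by 190 mm) begins 51 mm behind the grasp point.
Start: joints at [-1.206, 0.469, -0.049, 1.532, 0.024, 1.141, -0.082], TCP at [0.259, 0.623, 0.223] pointing down, gripper open.
Joint ranges: [-2.59, 2.59], [-0.33, 1.99], [-1.39, 1.29], [0.1, 2.45], [-1.04, 4.18], [0.21, 1.99], [-2.66, 2.66]. Speed limits (rad/s): [2.57, 2.57, 3.14, 3.14, 3.14, 3.14, 3.14].

INTERFACE

Orientations are given as a unit quaternion [w, x, y, z].
In Python, from plant import manip gives the robot as it stands. The module is installed in compiled form; this text tells all that it offers.
- The arm moves only by the tool send_rows, never from a script. Its argument "plan" is text: rows parted by semicolons, each of 5 numbers parted by spaces: the gripper command: -1 is fully open, 1 is shut, values between are in proportion, then the shift along the tool's x, y, z in mm, then the turn about the tool's z in rad. In form: gripper tx ty tz twist; .... A call has 1 to 8 rows; each row is the pose to reach, as a shift and turn from the pose commanded when the call began, along the tool's axes at that moment; what a row does not reach only later rows make up. A row lasts 1/12 s, in which the tool goes at most 41.7 mm and 7.16 degrees, less where a joint would pass 70% of its speed; a pose out of reach is approached as far as the arm can. A call with a gripper value outside its range is refused whole. The fingers move at their own pace and stop on an object; the grip force is fixed at half the most. Time passes only in rows, so rows that repeat a pose let the fingers close. It gives the time, the measured TCP pose, the force, the opening and the grip force at its end, in the units of the state.
- manip.get_state(): the state, without advancing time (a new reading comes with each control period).
- manip.snapshot(name): name is "scene" or "top" or "wrist"; returns the picture (480x640x3 uint8, red, green, blue); there is no depth.
- manip.camera_params(name): a dict with "intrinsics" (3x3 intrinsics, pixels), "k1" (the pictures are not rectified: a ray, as slopes to the right and down, at radius r is drawn at 1 + k1 r^2 times it, then the intrinsics apply), "xyz" and "orientation" of the camera in the world; the wrist camera has in their place "T_tool_cam" (4x4, takes a point from camera to tool coordinates, whose origin is the TCP and whose axes are the flange's). Camera axes: x right, y down, z forward; pixel columns grow to the right and rows downward; lengths in m; the calibration is good to about 2 mm. A picture is of the moment at which its call begins: read the wrist's pose just before it. camera_params takes no time and is no camera call.
- manip.close_job(): hands the job in; it is judged then, once.
The state is a dict: "time": time; "qpos": joint angles; "qvel": joint speeds; "joint_efforts": joint torques, N m; "eef_pos": TCP position; "tcp_rot": TCP orientation; "wrist_force": force on the tool from outside, world axes, zero at the start; "wrist_torque": the same for the moment, N m; "width": opening from 0.0 (shut) to 1.0 (fully open); "gripper_force": force on a finger pad.
Only numpy, scipy, OpenCV 4.12 (cv2) and the standard library are available. Lean on these libraries where they do the work, as an engineer would, in place of code of your own. Each camera call takes 0.05 s, during which the arm holds its last target. There are 200 camera calls.

## Working session

There is one attempt and no reset: what is moved stays moved. The work goes in short steps, Python scripts to look and compute and a tool call to move; the robot and the scene stay as the last step left them, time stands still between calls to the robot, and variables do not carry over. Pictures are saved under pics/ and viewed, at most 10 in all, crops included, and the job is handed in when it is done.

Besides the shell and the picture viewer there is one more tool, called after "Emit:" as name(argument=value, ...) on one line, values as JSON. send_rows: Moves the arm, as the interface text tells. Its arguments: {"type":"object","properties":{"plan":{"type":"string"}},"required":["plan"]}

```bash
mkdir -p pics; python3 - <<'E'
from plant import manip
import cv2,numpy as np
for n in("scene","top"):
    cv2.imwrite(f"pics/{n}0.png",manip.snapshot(n)[:,:,::-1])
    print(n,manip.camera_params(n))
print(manip.camera_params("wrist"));print(manip.get_state())
E
```

```text
scene {'intrinsics': array([[564.54659946,   0.        , 322.23372056],
       [  0.        , 564.54659946, 235.66259252],
       [  0.        ,   0.        ,   1.        ]]), 'k1': -0.11985246344725678, 'xyz': array([ 1.27049278, -0.69594458,  0.83455128]), 'orientation': array([-0.41965364,  0.81572673,  0.35931965, -0.17137709])}
top {'intrinsics': array([[462.86954506,   0.        , 322.2789305 ],
       [  0.        , 462.86954506, 241.38867409],
       [  0.        ,   0.        ,   1.        ]]), 'k1': 0.03895685038264167, 'xyz': array([ 0.46819425, -0.01269073,  1.099653  ]), 'orientation': array([-0.04435616,  0.70714655, -0.70413746,  0.04654807])}
{'intrinsics': array([[379.63103158,   0.        , 312.12280233],
       [  0.        , 379.63103158, 239.24111681],
       [  0.        ,   0.        ,   1.        ]]), 'k1': -0.038368886092440505, 'T_tool_cam': array([[-1.11868507e-03, -9.55329300e-01, -2.95541328e-01,
         8.02648867e-02],
       [ 9.99999181e-01, -8.84973696e-04, -9.24550392e-04,
        -2.81294552e-04],
       [ 6.21703777e-04, -2.95542120e-01,  9.55329
[... 167 characters left out ...]
46937317, -0.04857975,  1.53356058,  0.02409785,
        1.14099443, -0.08232635]), 'qvel': array([-1.31899705e-03, -2.52630340e-03, -2.00452963e-05, -4.01576978e-03,
        9.72436433e-04, -1.69556848e-03,  1.45151976e-03]), 'joint_efforts': array([ 5.48319767e-04, -5.09170389e+01, -8.11711326e-02, -2.36828613e+01,
       -6.15408551e-02,  3.45112325e-02,  6.36060736e-05]), 'eef_pos': array([0.25881344, 0.62283478, 0.22160185]), 'tcp_rot': array([-1.39166048e-04,  1.95655301e-01,  9.80672339e-01, -8.63926110e-04]), 'wrist_force': array([ 0.23458105, -0.50004202, -0.11766805]), 'wrist_torque': array([ 0.03158198, -0.03223018, -0.03947427]), 'gripper_force': 0.0, 'width': 0.9976372103359006}
```

View pics/scene0.png

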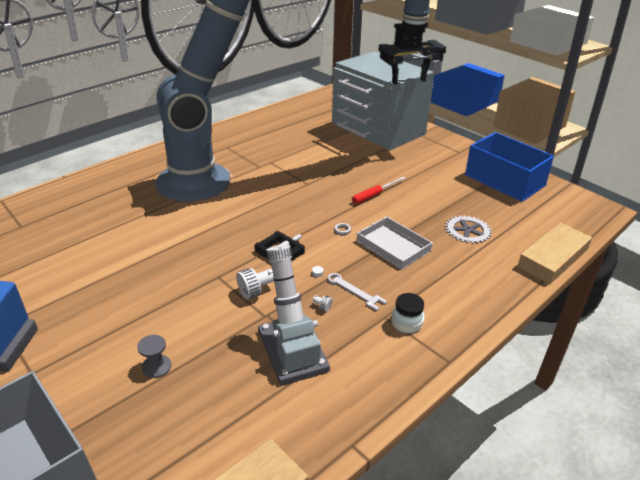

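View pics/top0.png

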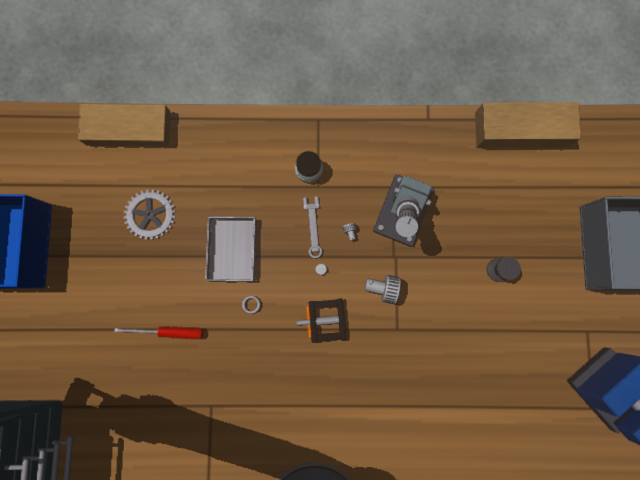

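```bash
python3 - <<'E'
import cv2,numpy as np
s=cv2.imread("pics/scene0.png");t=cv2.imread("pics/top0.png")
a=cv2.resize(s[230:390,230:350],None,fx=3.6,fy=3.6,interpolation=cv2.INTER_CUBIC)
b=cv2.resize(t[165:255,365:445],None,fx=4.5,fy=6.4,interpolation=cv2.INTER_CUBIC)
b=cv2.resize(t[170:250,370:440],None,fx=5,fy=5,interpolation=cv2.INTER_CUBIC)
o=np.zeros((576,790,3),np.uint8);o[:,:432]=a;o[:400,434:784]=b
cv2.imwrite("pics/c1.png",o)
E
cat > h.py <<'E'
import numpy as np,cv2
from scipy.spatial.transform import Rotation as R
from plant import manip
def q2R(q): return R.from_quat(np.r_[q[1:],q[0]]).as_matrix()
def tool(st=None):
    st=st or manip.get_state(); T=np.eye(4);T[:3,:3]=q2R(st["tcp_rot"]);T[:3,3]=st["eef_pos"];return T
def cam(n,T=None):
    c=manip.camera_params(n)
    if n=="wrist": W=(tool() if T is None else T)@c["T_tool_cam"]
    else:
        W=np.eye(4);W[:3,:3]=q2R(c["orientation"]);W[:3,3]=c["xyz"]
    return c["intrinsics"],c["k1"],W
def proj(C,P):
    K,k1,W=C;p=(np.atleast_2d(P)-W[:3,3])@W[:3,:3];s=p[:,:2]/p[:,2:]
    s=s*(1+k1*(s**2).sum(1,keepdims=True));return s*K[0,0]+K[:2,2]
def ray(C,uv):
    K,k1,W=C
    s=cv2.undistortPoints(np.array([[uv]],float),K,np.array([k1,0,0,0.]))[0,0]
    d=W[:3,:3]@np.r_[s,1];return W[:3,3],d/np.linalg.norm(d)
def atz(C,uv,z):
    o,d=ray(C,uv);return o+d*(z-o[2])/d[2]
def tri(obs):
    A=0;b=0
    for C,uv in obs:
        o,d=ray(C,uv);M=np.eye(3)-np.outer(d,d);A=A+M;b=b+M@o
    return np.linalg.solve(A,b)
E
```

```text
(no output)
```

View pics/c1.png

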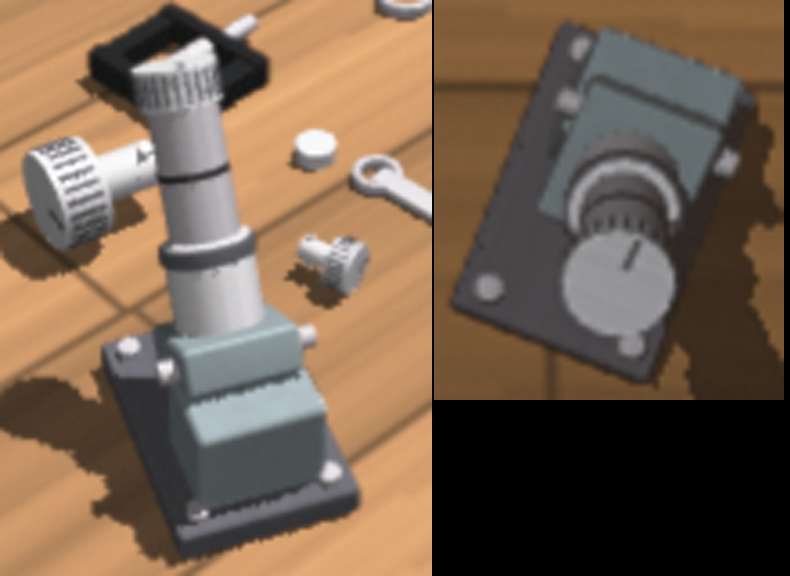

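```bash
python3 - <<'E'
from h import *
t=cam("top");s=cam("scene")
top=tri([(t,(406.8,226.6)),(s,(278.9,247.5))]);lip=tri([(t,(408.2,209.5)),(s,(287.8,296.7))])
print("top",top,proj(t,top),proj(s,top));print("lip",lip,proj(t,lip),proj(s,lip))
v=top-lip;print(v,np.linalg.norm(v),np.degrees(np.arccos(v[2]/np.linalg.norm(v))),np.arctan2(v[1],v[0]))
f=lambda x,y:atz(t,((x-434)/5+370,y/5+170),.018)
c=[f(568,22),f(757,92),f(655,382),f(452,305)]
print(np.array(c));d=(c[2]+c[3]-c[0]-c[1])/2;print(d,np.linalg.norm(d),np.arctan2(d[1],d[0]),np.linalg.norm(c[1]-c[0]),np.mean(c,0))
for uv in[(207,217),(256,218),(255,282),(207,281)]:print(atz(t,uv,.026))
e=(atz(t,(320,269),.012));print("small",e)
E
```

```text
top [ 0.61655998 -0.1790074   0.20009261] [[405.59901901 225.62884487]] [[277.27003752 247.47145725]]
lip [ 0.66543219 -0.19841882  0.12240644] [[407.64750419 209.04849071]] [[286.98229525 296.70218338]]
[-0.04887221  0.01941142  0.07768618] 0.09381065136045998 34.09422961489258 2.763513315466572
[[ 0.77091397 -0.19382399  0.018     ]
 [ 0.73686317 -0.28335726  0.018     ]
 [ 0.59721458 -0.23192041  0.018     ]
 [ 0.63342081 -0.13693201  0.018     ]]
[-0.13857088  0.05416441  0.        ] 0.14878061211791166 2.7689740819910527 0.0957896822824965 [ 0.68460313 -0.21150842  0.018     ]
[0.66359461 0.25505019 0.026     ]
[0.66183675 0.14030287 0.026     ]
[0.51184349 0.13921786 0.026     ]
[0.51382576 0.24962768 0.026     ]
small [ 0.54342626 -0.01069076  0.012     ]
```

Emit:
send_rows(plan="-1 -235 -220 -78 0;-1 -235 -220 -78 0;-1 -235 -220 -78 0;-1 -235 -220 -78 0;-1 -235 -220 -78 0;-1 -235 -220 -78 0;-1 -235 -220 -78 0;-1 -235 -220 -78 0")

```text
time: 0.77
eef_pos: [0.3921, 0.3275, 0.3008]
tcp_rot: [-0.0, 0.196, 0.981, -0.0]
wrist_force: [0.4, 0.0, 0.2]
width: 0.998
gripper_force: 0.0
```

Emit:
send_rows(plan="-1 -235 -220 0 0;-1 -235 -220 0 0;-1 -235 -220 0 0;-1 -235 -220 0 0;-1 -235 -220 0 0;-1 -235 -220 0 0;-1 -235 -220 0 0;-1 -235 -220 0 0")

```text
time: 1.43
eef_pos: [0.5248, 0.0325, 0.3005]
tcp_rot: [0.0, 0.197, 0.98, -0.001]
wrist_force: [-0.1, 1.1, 0.5]
width: 1.003
gripper_force: 0.0
```

Emit:
send_rows(plan="-1 -175 -164 0 0;-1 -175 -164 0 0;-1 -175 -164 0 0;-1 -175 -164 0 0;-1 -175 -164 0 0;-1 -175 -164 0 0;-1 -175 -164 0 0;-1 -175 -164 0 0")

```text
time: 2.1
eef_pos: [0.6224, -0.1841, 0.2994]
tcp_rot: [-0.001, 0.198, 0.98, -0.0]
wrist_force: [0.1, 0.7, -1.4]
width: 1.001
gripper_force: 0.0
```

```bash
python3 - <<'E'
from h import *
st=manip.get_state();T=tool(st);im=manip.snapshot("wrist");np.save("T1.npy",T)
print(T.round(4),st["qpos"].round(3),st["time"])
C=cam("wrist",T);a=np.array([-.465,.184,.866]);top=np.array([.6166,-.179,.200])
print(proj(C,[top,top-.011*a,top-.092*a]))
cv2.imwrite("pics/w1.png",im[:,:,::-1])
E
```

```text
[[-9.219e-01  3.874e-01 -2.000e-03  6.224e-01]
 [ 3.874e-01  9.219e-01 -5.000e-04 -1.841e-01]
 [ 1.600e-03 -1.200e-03 -1.000e+00  2.994e-01]
 [ 0.000e+00  0.000e+00  0.000e+00  1.000e+00]] [-0.096  0.392  0.449  1.52  -0.173  1.272  1.547] 2.1
[[316.46373718 228.98889945]
 [316.48655103 232.68763149]
 [316.61220451 253.15342407]]
```

View pics/w1.png

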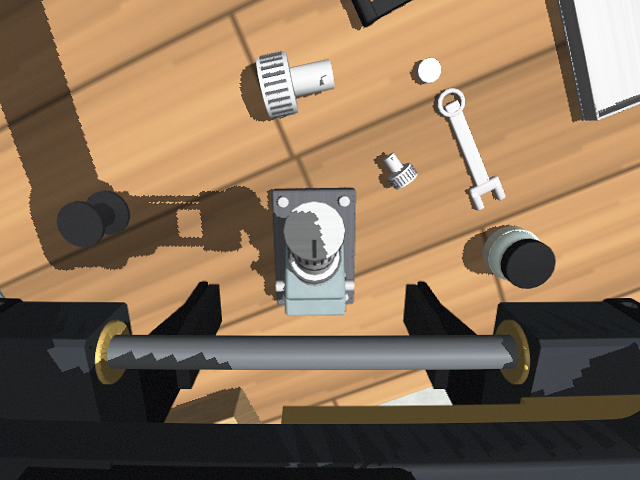

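Emit:
send_rows(plan="-1 2 1.4 20 0.12;-1 2 1.4 40 0.24;-1 2 1.4 60 0.36;-1 2 1.4 80 0.48;-1 2 1.4 100 0.6;-1 2 1.4 119 0.72;-1 2 1.4 119 0.85;-1 2 1.4 119 0.85")

```text
time: 2.82
eef_pos: [0.6207, -0.1766, 0.1799]
tcp_rot: [-0.002, 0.582, 0.813, -0.0]
wrist_force: [0.5, -0.6, -0.1]
width: 0.999
gripper_force: 0.0
```

Emit:
send_rows(plan="1 0 0 0 0;1 0 0 0 0;1 0 0 0 0;1 0 0 0 0;1 0 0 0 0")

```text
time: 3.23
eef_pos: [0.6217, -0.1799, 0.1821]
tcp_rot: [0.0, 0.582, 0.813, 0.0]
wrist_force: [-0.7, -0.5, 0.2]
width: 0.702
gripper_force: 0.0
```

```bash
python3 - <<'E'
from h import *
st=manip.get_state();T=tool(st)
print(T.round(4),st)
E
```

```text
[[-3.219e-01  9.468e-01  1.000e-03  6.217e-01]
 [ 9.468e-01  3.219e-01  3.000e-04 -1.799e-01]
 [-1.000e-04  1.100e-03 -1.000e+00  1.821e-01]
 [ 0.000e+00  0.000e+00  0.000e+00  1.000e+00]] {'time': 3.2333, 'qpos': array([-0.20472355,  0.50829949,  0.60284642,  1.6768057 , -0.32318966,
        1.056706  ,  0.82736548]), 'qvel': array([ 0.00016508,  0.00330882,  0.00367968,  0.0012    , -0.00183893,
        0.00047873, -0.00246277]), 'joint_efforts': array([-1.22342203e-01, -4.59222972e+01,  7.52284974e+00, -2.14715356e+01,
       -1.75548904e-02,  8.09159176e-02,  5.31668920e-03]), 'eef_pos': array([ 0.62170864, -0.17986906,  0.18207563]), 'tcp_rot': array([3.30045710e-04, 5.82283303e-01, 8.12985776e-01, 4.17262096e-04]), 'wrist_force': array([-0.71193447, -0.48366961,  0.16478805]), 'wrist_torque': array([-0.08676371, -0.01975142, -0.0013153 ]), 'gripper_force': 0.0, 'width': 0.7022939415219644}
```

Emit:
send_rows(plan="1 -1.7 -1.3 1 0;1 -1.7 -1.3 1 0;1 -1.7 -1.3 1 0;1 -1.7 -1.3 1 0;1 -1.7 -1.3 1 0;1 -1.7 -1.3 1 0")

```text
time: 3.73
eef_pos: [0.6221, -0.1816, 0.181]
tcp_rot: [0.001, 0.582, 0.813, 0.001]
wrist_force: [5.5, 1.4, 2.2]
width: 0.529
gripper_force: 29.2
```

Emit:
send_rows(plan="1 0.1 -0.1 -0.3 -0.11;1 0.2 -0.2 -0.6 -0.22;1 0.3 -0.4 -0.8 -0.33;1 0.4 -0.5 -1.1 -0.44;1 0.5 -0.6 -1.4 -0.55;1 0.6 -0.8 -1.7 -0.66;1 0.7 -0.9 -1.9 -0.77;1 0.8 -1 -2.2 -0.87")

```text
time: 4.4
eef_pos: [0.6176, -0.1842, 0.1818]
tcp_rot: [-0.002, 0.185, 0.983, -0.002]
wrist_force: [-1.5, -2.7, -0.8]
width: 0.508
gripper_force: 30.0
```

```bash
python3 - <<'E'
from h import *
st=manip.get_state();T=tool(st);im=manip.snapshot("top");s=manip.snapshot("wrist");sc=manip.snapshot("scene")
print(T.round(4),st["qpos"].round(3),st["wrist_force"],st["wrist_torque"])
r=lambda i,f:cv2.resize(i,None,fx=f,fy=f,interpolation=cv2.INTER_CUBIC)
o=np.zeros((560,790,3),np.uint8);o[:300,:400]=r(s[150:300,210:410],2);o[:320,410:690]=r(im[180:260,370:440],4);o[310:550,:280]=r(sc[230:310,240:333],3)[:240,:280][:, :280] if 0 else cv2.resize(sc[230:310,240:333],(280,240))
cv2.imwrite("pics/c2.png",o[:,:,::-1])
E
```

```text
[[-0.9317  0.3632 -0.0037  0.6176]
 [ 0.3632  0.9317 -0.0032 -0.1842]
 [ 0.0023 -0.0043 -1.      0.1818]
 [ 0.      0.      0.      1.    ]] [-0.059  0.472  0.394  1.673 -0.199  1.04   1.597] [-1.51664107 -2.70422181 -0.83559013] [-1.00379211  0.24926868 -0.3988422 ]
```

View pics/c2.png

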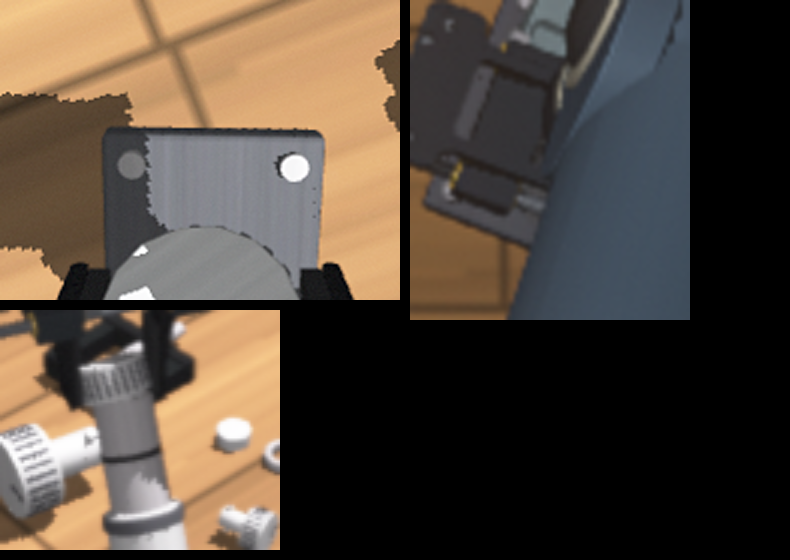

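Emit:
send_rows(plan="1 0.2 0 -0.3 -0.11;1 0.3 0 -0.6 -0.22;1 0.5 0 -0.8 -0.33;1 0.6 0 -1.1 -0.44;1 0.8 0 -1.4 -0.55;1 1 0 -1.7 -0.66;1 1.1 0 -1.9 -0.77;1 1.3 0 -2.2 -0.85")

```text
time: 5.22
eef_pos: [0.6151, -0.1887, 0.1845]
tcp_rot: [-0.003, -0.233, 0.972, -0.004]
wrist_force: [-4.2, -12.1, -0.7]
width: 0.518
gripper_force: 30.0
```

```bash
cat > mark.py <<'E'
from h import *
import sys
# rectified top face: column = stand -x horizontal dir etc.; prints angle (ccw from outside, 0 = uphill e2) of darkest radial line
d=float(sys.argv[1])/1000
st=manip.get_state();T=tool(st);im=manip.snapshot("wrist");C=cam("wrist",T)
az=2.766;h=np.array([np.cos(az),np.sin(az),0]);a=.5*h+np.array([0,0,.866]);e1=.866*h-np.array([0,0,.5]);e2=np.cross(a,e1)
c=np.array([.6161,-.1803,.200])+d*a
g=cv2.cvtColor(im,cv2.COLOR_RGB2GRAY).astype(np.float32)
A=np.radians(np.arange(0,360,3));r=np.linspace(.008,.017,12)
P=c+r[:,None,None]*(np.cos(A)[:,None]*e1+np.sin(A)[:,None]*e2)
p=proj(C,P.reshape(-1,3)).astype(np.float32)
v=cv2.remap(g,p[:,:1],p[:,1:],cv2.INTER_LINEAR).reshape(12,-1)
m=v-(np.roll(v,4,1)+np.roll(v,-4,1))/2
s=np.median(m,0);i=np.argsort(s)[:5];print("angles",A[i]*57.3,s[i],"px",proj(C,c),[st["qpos"][6],st["time"]],T[:3,3],np.arctan2(T[1,0],T[0,0]))
U,V=np.meshgrid(np.linspace(-.03,.03,300),np.linspace(-.03,.03,300))
P=c+U[...,None]*e1-V[...,None]*e2
p=proj(C,P.reshape(-1,3)).astype(np.float32).reshape(300,300,2)
cv2.imwrite("pics/"+sys.argv[2],np.hstack([cv2.remap(im,p,None,cv2.INTER_LINEAR)[:,:,::-1],cv2.resize(im,(400,300))[:,:,::-1]]))
E
python3 mark.py 5.1 m1.png
```

```text
angles [147.01082822 150.01104921 144.01060724 123.00906035 153.01127019] [-98.17432  -93.27002  -85.91846  -50.236816 -49.54883 ] px [[336.06201043 329.69365241]] [np.float64(2.352123728164947), 5.2167] [ 0.61510708 -0.18865355  0.18445195] -2.671282791876541
```

View pics/m1.png

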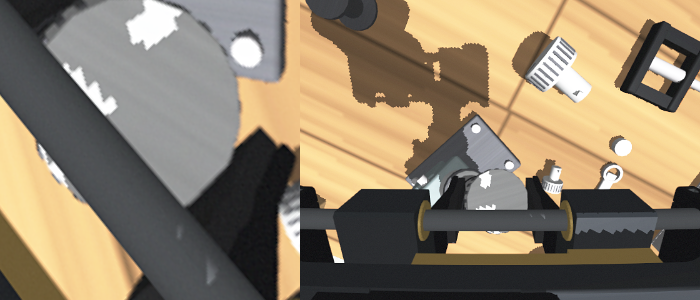

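Emit:
send_rows(plan="1 0 0 0 0;1 0 0 0 0")

```text
time: 5.43
eef_pos: [0.6157, -0.1884, 0.1849]
tcp_rot: [-0.003, -0.232, 0.973, -0.004]
wrist_force: [-3.3, -10.4, 0.5]
width: 0.518
gripper_force: 30.0
```

Emit:
send_rows(plan="-0.35 0 0 0 0;-0.35 0 0 0 0;-0.35 0 0 0 0")

```text
time: 5.68
eef_pos: [0.6177, -0.1819, 0.1849]
tcp_rot: [-0.001, -0.234, 0.972, -0.0]
wrist_force: [-0.1, -1.3, 0.7]
width: 0.637
gripper_force: 0.9
```

```bash
python3 mark.py 5.1 m2.png
```

```text
angles [ 54.00397772 147.01082822 144.01060724  57.0041987   51.00375673] [-43.876465 -41.81201  -40.928223 -28.140137 -25.608398] px [[325.02492409 318.20695354]] [np.float64(2.350783813869544), 5.6833] [ 0.61767374 -0.18193918  0.18487119] -2.668578958516754
```

Emit:
send_rows(plan="-0.35 0 0 0 0.12;-0.35 0 0 0 0.24;-0.35 0 0 0 0.36;-0.35 0 0 0 0.48;-0.35 0 0 0 0.6;-0.35 0 0 0 0.72;-0.35 0 0 0 0.84;-0.35 0 0 0 0.97")

```text
time: 6.4
eef_pos: [0.6186, -0.179, 0.1846]
tcp_rot: [-0.001, 0.245, 0.97, 0.001]
wrist_force: [0.7, -0.1, -0.0]
width: 0.673
gripper_force: 0.1
```

Emit:
send_rows(plan="-0.35 0 0 0 0.12;-0.35 0 0 0 0.24;-0.35 0 0 0 0.36;-0.35 0 0 0 0.48;-0.35 0 0 0 0.6;-0.35 0 0 0 0.72;-0.35 0 0 0 0.75")

```text
time: 6.98
eef_pos: [0.6186, -0.1786, 0.1844]
tcp_rot: [-0.001, 0.582, 0.813, 0.001]
wrist_force: [0.2, 0.2, 0.3]
width: 0.672
gripper_force: 0.0
```

```bash
python3 mark.py 5.1 m3.png
```

```text
angles [219.01613185 216.01591086 198.01458496  81.00596657  54.00397772] [-91.07666  -74.848145 -63.475098 -60.440918 -59.933105] px [[298.89719807 320.625473  ]] [np.float64(0.8236527472886211), 6.9833] [ 0.61863198 -0.17856633  0.18440241] 1.8993941392449907
```

View pics/m3.png

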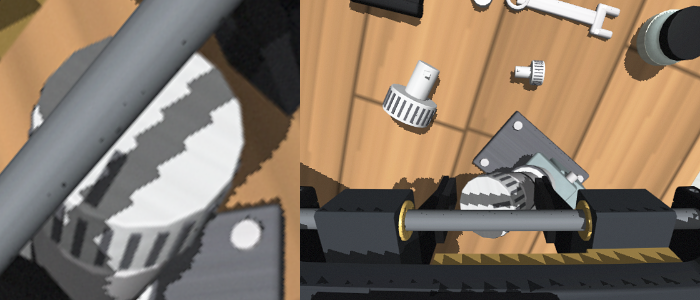

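```bash
python3 - <<'E'
import cv2,numpy as np
g=cv2.cvtColor(cv2.imread("pics/m3.png"),cv2.COLOR_BGR2GRAY)[:,:300]
for y in range(100,230,6): print(y,' '.join('%3d'%v for v in g[y,40:240:6]))
E
```

```text
100 112 113 113 114 107 120 134 138 142 147 148 145 140 131 124 117 106  92  66 195 234 234 226 134 110 114 115 116 117 115 113 113 221 112
106 116 112 114  99 118 132 137 142 147 148 146 141 132 127 111 109  94  72 175 238 234 173 108 113 113 112 112 114 115 113 157 240 235 203
112 115 112  91 116 132 136 141 145 147 147 142 133 126 119 109  96  73 139 238 235 197 114 117 115 113 112 113 115 109 230 237 236 236 218
118 218  95 113 129 134 140 145 147 147 143 134 128 122 112  99  79 102 241 237 238 243 113 117 117 116 114 112 112 110 231 233 236 236 237
124 183 110 126 134 140 144 148 147 143 137 127 123 111 101  84  58 239 233 239 193 112 116 114 116 115 117 115 111 167 228 233 233 234 238
130 108 123 132 139 144 147 148 145 137 129 125 114 103  64  44 243 237 218 122 113 115 117 115 116 116 113 129 233 238 235 234 233 233 235
136 121 134 140 142 147 150 145 140 130 124 116 105  85  52 232 236 157 111 114 115 113 113 115 116 114 202 239 236 237 238 236 235 233 235
142 132 137 141 147 147 147 141 131 126 117  93  89  59 217 235 237 163 113 113 114 115 114 112 113 190 238 237 237 235 
[... 1279 characters left out ...]

202 120 108  93  70 150 226 243  98  59  49  91 114 114 113 113 102 233 232 234 236 238 237 236 235 233 234 234 232 213  97  81  79 165 108
208 110  96  74  69  94 174  93 114 113  93 112 112 113 113 148 233 233 233 233 234 235 237 238 237 236 235 239 211 101  65  69  66  81  66
214  98  76  59  94 102  91  93  94 107 117 114 111 117 226 237 236 235 234 234 232 232 234 235 239 243 199 134 115  65  49  91 102 115 119
220  81  61  78  43 162 103  84  63  88  90  94 156 245 238 235 235 237 237 237 237 236 236 239 197 151 119 114  94  47 115 120 120 118 115
226  54  94  63  42  96  92  60  41  87  93  92  80 195 212 230 231 230 224 220 213 204 191 165 153  95  56 110  57 111 117 116 116 120 227
```

Emit:
send_rows(plan="-0.35 -5.2 -1.8 3 0;1 -5.2 -1.8 3 0;1 -5.2 -1.8 3 0;1 -5.2 -1.8 3 0;1 -5.2 -1.8 3 0;1 -5.2 -1.8 3 0")

```text
time: 7.53
eef_pos: [0.6217, -0.184, 0.183]
tcp_rot: [0.002, 0.58, 0.815, 0.003]
wrist_force: [6.5, 3.7, 0.7]
width: 0.53
gripper_force: 29.0
```

Emit:
send_rows(plan="1 0.1 -0.1 -0.2 -0.11;1 0.2 -0.2 -0.5 -0.22;1 0.3 -0.3 -0.7 -0.33;1 0.3 -0.4 -1 -0.44;1 0.4 -0.5 -1.2 -0.55;1 0.5 -0.6 -1.4 -0.66;1 0.6 -0.7 -1.7 -0.77;1 0.7 -0.8 -1.9 -0.87")

```text
time: 8.2
eef_pos: [0.6168, -0.1876, 0.1837]
tcp_rot: [-0.0, 0.182, 0.983, -0.001]
wrist_force: [1.7, -2.6, -5.0]
width: 0.519
gripper_force: 30.0
```

Emit:
send_rows(plan="1 0.1 0 -0.2 -0.11;1 0.3 0 -0.5 -0.22;1 0.4 0 -0.7 -0.33;1 0.5 0 -1 -0.44;1 0.7 0 -1.2 -0.55;1 0.8 0 -1.4 -0.66;1 1 0 -1.7 -0.77;1 1.1 0 -1.9 -0.85")

```text
time: 8.87
eef_pos: [0.6136, -0.1916, 0.1848]
tcp_rot: [-0.003, -0.237, 0.971, -0.002]
wrist_force: [-4.5, -8.7, -2.7]
width: 0.51
gripper_force: 30.0
```

Emit:
send_rows(plan="1 0 0 0 0;1 0 0 0 0;-0.35 0 0 0 0;-0.35 0 0 0 0;-0.35 0 0 0 0")

```text
time: 9.28
eef_pos: [0.6163, -0.1855, 0.1857]
tcp_rot: [-0.0, -0.238, 0.971, 0.0]
wrist_force: [-0.1, -0.7, -0.2]
width: 0.639
gripper_force: 0.0
```

```bash
python3 mark.py 8 m4.png
```

```text
angles [156.01149118 159.01171216 285.0209935  288.02121448 153.01127019] [-98.503174 -92.28247  -75.28052  -72.22705  -68.51465 ] px [[333.79244621 324.48244931]] [np.float64(2.363131646021511), 9.2833] [ 0.61627571 -0.18546957  0.18567298] -2.6604494327701453
```

View pics/m4.png

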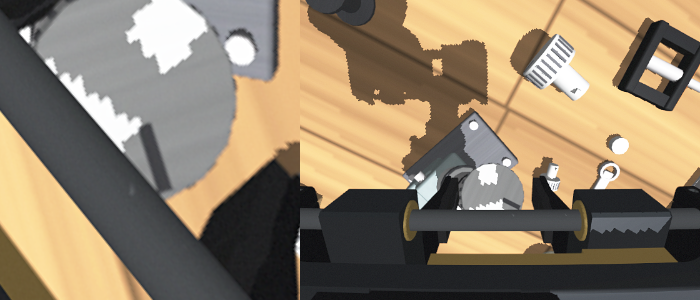

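```bash
python3 - <<'E'
from h import *
az=2.766;h=np.array([np.cos(az),np.sin(az),0]);a=.5*h+np.array([0,0,.866]);e1=.866*h-np.array([0,0,.5]);e2=np.cross(a,e1)
c0=np.array([.6161,-.1803,.200])
def T(y,p):
    M=np.eye(4);M[:3,:3]=R.from_euler('z',y).as_matrix()@np.diag([1,-1,-1.]);M[:3,3]=p;return M
V=[(T(1.8994,[.61863,-.17857,.18440]),5.1,(140,120)),(T(-2.66045,[.61628,-.18547,.18567]),8,(133,95))]
obs=[]
for M,d,(x,y) in V:
    C=cam("wrist",M);P=c0+d/1000*a+(x-150)/5000*e1-(y-150)/5000*e2
    obs.append((C,proj(C,P)[0]));print(obs[-1][1])
obs1=[(cam("wrist",np.load("T1.npy")),(314.5,229))]
for o in(obs,obs+obs1,obs[1:]+obs1,obs[:1]+obs1):
    X=tri(o);print(X,(X-c0)@a*1e3,(X-c0)@e1*1e3,(X-c0)@e2*1e3,[np.linalg.norm(proj(C,X)[0]-u) for C,u in o])
E
```

```text
[297.59537255 335.2473373 ]
[311.0931132  312.74953423]
[ 0.61415745 -0.18824709  0.20128158] 0.5558234156597998 -1.6003530241976147 8.105319986967237 [np.float64(0.9434911610029054), np.float64(0.9552963562114467)]
[ 0.61427631 -0.18536302  0.20177231] 1.4544803877753256 -1.0252972978701687 5.378810491916841 [np.float64(5.143962272404541), np.float64(7.113079986692959), np.float64(6.771348120598307)]
[ 0.62074175 -0.18337688  0.18448404] -16.16024929888482 3.041009843661428 1.1596366163235279 [np.float64(4.093024084698681), np.float64(2.565336304053996)]
[ 0.61117112 -0.1791346   0.21611933] 16.46573298794575 -3.718588727915296 0.7238403095708293 [np.float64(0.8074943658339723), np.float64(0.4670948577124596)]
```

```bash
python3 - <<'E'
from h import *
def T(y,p):
    M=np.eye(4);M[:3,:3]=R.from_euler('z',y).as_matrix()@np.diag([1,-1,-1.]);M[:3,3]=p;return M
m3=T(1.8994,[.61863,-.17857,.18440]);m4=T(-2.66045,[.61628,-.18547,.18567]);w=np.load("T1.npy")
for M,uv in((w,(282,202)),(m3,(349,202)),(m3,(296,259)),(w,(344,201)),(m4,(277,200)),(m4,(333,258))): print(atz(cam("wrist",M),uv,.022))
t=cam("top")
for x,y in((489,289),(630,343)):print("top",atz(t,((x-434)/5+370,y/5+170),.022))
E
```

```text
[ 0.61575425 -0.22156981  0.022     ]
[ 0.64294365 -0.15482875  0.022     ]
[ 0.61570087 -0.21964397  0.022     ]
[ 0.6429378  -0.15395791  0.022     ]
[ 0.6166697  -0.22122346  0.022     ]
[ 0.64133025 -0.15249821  0.022     ]
top [ 0.64050987 -0.15397159  0.022     ]
top [ 0.61512436 -0.21979346  0.022     ]
```

Emit:
send_rows(plan="-0.35 0 0 0 0.12;-0.35 0 0 0 0.24;-0.35 0 0 0 0.36;-0.35 0 0 0 0.48;-0.35 0 0 0 0.6;-0.35 0 0 0 0.72;-0.35 0 0 0 0.84;-0.35 0 0 0 0.96")

```text
time: 10.0
eef_pos: [0.6168, -0.1844, 0.1858]
tcp_rot: [-0.0, 0.239, 0.971, 0.001]
wrist_force: [-0.7, -0.1, -0.2]
width: 0.677
gripper_force: 0.0
```

Emit:
send_rows(plan="-0.35 0 0 2 0.12;-0.35 0 0 4 0.24;-0.35 0 0 6 0.36;-0.35 0 0 6.5 0.48;-0.35 0 0 6.5 0.61;-0.35 0 0 6.5 0.61")

```text
time: 10.5
eef_pos: [0.6168, -0.1843, 0.179]
tcp_rot: [-0.0, 0.518, 0.855, 0.0]
wrist_force: [0.3, -0.4, 0.2]
width: 0.678
gripper_force: 0.0
```

Emit:
send_rows(plan="1 0 0 0 0;1 0 0 0 0;1 0 0 0 0;1 0 0 0 0;1 0 0 0 0")

```text
time: 10.92
eef_pos: [0.6201, -0.1819, 0.1806]
tcp_rot: [0.002, 0.516, 0.857, 0.003]
wrist_force: [4.5, 6.5, 1.6]
width: 0.534
gripper_force: 27.8
```

Emit:
send_rows(plan="1 0.1 -0.1 -0.2 -0.09;1 0.2 -0.2 -0.4 -0.18;1 0.3 -0.2 -0.6 -0.27;1 0.4 -0.3 -0.9 -0.36;1 0.5 -0.4 -1.1 -0.45;1 0.6 -0.5 -1.3 -0.54;1 0.7 -0.6 -1.5 -0.63;1 0.8 -0.6 -1.7 -0.7")

```text
time: 11.58
eef_pos: [0.615, -0.1883, 0.1821]
tcp_rot: [0.001, 0.192, 0.981, -0.002]
wrist_force: [-2.4, -3.4, 3.8]
width: 0.522
gripper_force: 30.0
```

Emit:
send_rows(plan="1 0.1 0 -0.2 -0.09;1 0.3 0 -0.4 -0.18;1 0.4 0 -0.6 -0.27;1 0.5 0 -0.9 -0.36;1 0.7 0 -1.1 -0.45;1 0.8 0 -1.3 -0.54;1 0.9 0 -1.5 -0.63;1 1 0 -1.7 -0.7")

```text
time: 12.25
eef_pos: [0.611, -0.193, 0.1831]
tcp_rot: [-0.003, -0.154, 0.988, -0.004]
wrist_force: [-7.1, -9.7, 3.3]
width: 0.49
gripper_force: 31.2
```

Emit:
send_rows(plan="1 0 0 0 0;-0.35 0 0 0 0;-0.35 0 0 0 0;-0.35 0 0 0 0")

```text
time: 12.58
eef_pos: [0.6146, -0.1845, 0.1827]
tcp_rot: [0.0, -0.156, 0.988, 0.0]
wrist_force: [-0.5, 0.3, 0.3]
width: 0.628
gripper_force: 0.0
```

```bash
cat > blob.py <<'E'
from h import *
import sys
d=float(sys.argv[1])/1000
st=manip.get_state();T=tool(st);im=manip.snapshot("wrist");C=cam("wrist",T)
az=2.766;h=np.array([np.cos(az),np.sin(az),0]);a=.5*h+np.array([0,0,.866]);e1=.866*h-np.array([0,0,.5]);e2=np.cross(a,e1)
c=np.array([.6145,-.184,.199])+d*a
cv2.imwrite("pics/"+sys.argv[2],im[:,:,::-1])
U,V=np.meshgrid(np.linspace(-.03,.03,300),np.linspace(-.03,.03,300))
p=proj(C,(c+U[...,None]*e1-V[...,None]*e2).reshape(-1,3)).astype(np.float32).reshape(300,300,2)
g=cv2.cvtColor(cv2.remap(im,p,None,cv2.INTER_LINEAR),cv2.COLOR_RGB2GRAY)
n,L,S,M=cv2.connectedComponentsWithStats(((g<68)*255).astype(np.uint8))
for i in range(1,n):
    if S[i,4]<150 or S[i,4]>6000: continue
    y,x=np.nonzero(L==i);(q,sz,_)=cv2.minAreaRect(np.c_[x,y].astype(np.float32))
    vx,vy,_,_=cv2.fitLine(np.c_[x,y].astype(np.float32),cv2.DIST_L2,0,.01,.01).ravel()
    an=np.degrees(np.arctan2(-vy,vx))%180
    print("blob at",np.round(M[i]-150),"size",np.round(sz),"line angle",round(an),round(an+180))
print(proj(C,c),T[:3,3].round(4),"yaw",np.arctan2(T[1,0],T[0,0]),"j7",st["qpos"][6],st["time"])
E
python3 blob.py 8 b1.png
```

```text
blob at [  28. -121.] size [83. 30.] line angle 124 304
blob at [ -20. -114.] size [21.  8.] line angle 135 315
blob at [ -45. -106.] size [20.  8.] line angle 125 305
blob at [-68. -94.] size [18.  8.] line angle 112 292
blob at [-85.  44.] size [250.   3.] line angle 121 301
blob at [51. 44.] size [60. 12.] line angle 142 322
[[322.59341719 320.74142575]] [ 0.6146 -0.1845  0.1827] yaw -2.8287751551895504 j7 2.2092479147991417 12.5833
```

Emit:
send_rows(plan="-0.35 -1.8 0.3 -1 0.12;-0.35 -1.8 0.3 -1 0.24;-0.35 -1.8 0.3 -1 0.36;-0.35 -1.8 0.3 -1 0.48;-0.35 -1.8 0.3 -1 0.6;-0.35 -1.8 0.3 -1 0.72;-0.35 -1.8 0.3 -1 0.84;-0.35 -1.8 0.3 -1 0.96")

```text
time: 13.3
eef_pos: [0.6166, -0.1827, 0.1835]
tcp_rot: [-0.0, 0.32, 0.947, 0.0]
wrist_force: [-0.2, 0.1, 0.3]
width: 0.676
gripper_force: 0.0
```

Emit:
send_rows(plan="-0.35 0 0 0 0.12;-0.35 0 0 0 0.24;-0.35 0 0 0 0.36;-0.35 0 0 0 0.48;-0.35 0 0 0 0.62;1 0 0 0 0.62;1 0 0 0 0.62;1 0 0 0 0.62")

```text
time: 13.97
eef_pos: [0.6204, -0.1813, 0.1842]
tcp_rot: [0.003, 0.59, 0.807, 0.003]
wrist_force: [9.9, 4.0, -2.3]
width: 0.532
gripper_force: 29.3
```

Emit:
send_rows(plan="1 0 0 0 0;1 0 0 0 0;1 0.1 -0.1 -0.2 -0.12;1 0.2 -0.2 -0.4 -0.24;1 0.3 -0.3 -0.6 -0.36;1 0.3 -0.4 -0.8 -0.48;1 0.4 -0.4 -1 -0.6;1 0.4 -0.5 -1.1 -0.72")

```text
time: 14.63
eef_pos: [0.6158, -0.1873, 0.1862]
tcp_rot: [0.002, 0.268, 0.963, -0.002]
wrist_force: [-0.5, -4.7, 6.3]
width: 0.522
gripper_force: 30.0
```

Emit:
send_rows(plan="1 0.1 0 -0.2 -0.12;1 0.2 0 -0.4 -0.24;1 0.3 0 -0.6 -0.36;1 0.4 0 -0.8 -0.48;1 0.5 0 -1 -0.6;1 0.6 0 -1.1 -0.72;1 0.6 0 -1.1 -0.84;1 0.6 0 -1.1 -0.96")

```text
time: 15.3
eef_pos: [0.6111, -0.1942, 0.1866]
tcp_rot: [-0.003, -0.204, 0.979, -0.006]
wrist_force: [-6.9, -14.4, 4.5]
width: 0.495
gripper_force: 32.1
```

Emit:
send_rows(plan="1 0 0 0 0;-0.35 0 0 0 0;-0.35 0 0 0 0;-0.35 0 0 0 0")

```text
time: 15.63
eef_pos: [0.6143, -0.1871, 0.1864]
tcp_rot: [-0.0, -0.204, 0.979, -0.002]
wrist_force: [0.1, -4.1, 0.4]
width: 0.628
gripper_force: 1.7
```

```bash
python3 blob.py 9 b2.png
```

```text
blob at [ 138. -102.] size [ 4. 96.] line angle 89 269
blob at [-79.  58.] size [234.   3.] line angle 126 306
[[329.16179961 320.38001163]] [ 0.6143 -0.1871  0.1864] yaw -2.730364697788988 j7 2.2966225868272243 15.6333
```

Emit:
send_rows(plan="-0.35 0 0 0 0.12;-0.35 0 0 0 0.24;-0.35 0 0 0 0.36;-0.35 0 0 0 0.48;-0.35 0 0 0 0.6;-0.35 0 0 0 0.72;-0.35 0 0 0 0.84;-0.35 0 0 0 0.96")

```text
time: 16.35
eef_pos: [0.6154, -0.1822, 0.1857]
tcp_rot: [-0.0, 0.272, 0.962, 0.001]
wrist_force: [0.4, -0.5, -0.1]
width: 0.668
gripper_force: 0.1
```

Emit:
send_rows(plan="-0.35 0 0 0 0.12;-0.35 0 0 0 0.24;-0.35 0 0 0 0.36;-0.35 0 0 0 0.48;-0.35 0 0 0 0.6;-0.35 0 0 0 0.72")

```text
time: 16.85
eef_pos: [0.6154, -0.1815, 0.1855]
tcp_rot: [-0.001, 0.593, 0.805, 0.001]
wrist_force: [0.5, -0.0, 0.0]
width: 0.674
gripper_force: 0.0
```

```bash
python3 blob.py 9 b3.png; python3 mark.py 9 m5.png
```

```text
blob at [ 42. -45.] size [13. 56.] line angle 24 204
blob at [-78. 108.] size [92. 33.] line angle 127 307
blob at [33. 83.] size [ 5. 42.] line angle 70 250
blob at [120. 106.] size [82. 25.] line angle 97 277
blob at [-69.  94.] size [10. 44.] line angle 83 263
[[298.20706957 322.41510607]] [ 0.6154 -0.1815  0.1855] yaw 1.8711798252705918 j7 0.796351817689636 16.85
angles [261.01922562 195.01436397  84.00618756 258.01900464 192.01414299] [-76.65747  -59.28418  -48.131104 -45.867188 -42.335938] px [[304.11817776 317.37963854]] [np.float64(0.7930236817148215), 16.9] [ 0.61550394 -0.181448    0.18533631] 1.8675494886437782
```

View pics/m5.png

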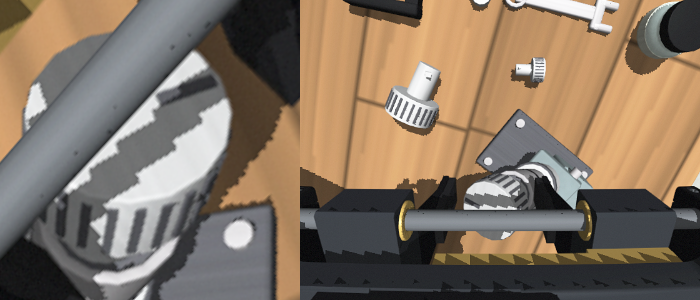

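Emit:
send_rows(plan="-0.35 -4.8 -1.5 0 0;1 -4.8 -1.5 0 0;1 -4.8 -1.5 0 0;1 -4.8 -1.5 0 0;1 -4.8 -1.5 0 0;1 -4.8 -1.5 0 0")

```text
time: 17.45
eef_pos: [0.6172, -0.1877, 0.1867]
tcp_rot: [0.002, 0.592, 0.806, 0.002]
wrist_force: [4.9, 2.7, 1.3]
width: 0.517
gripper_force: 30.2
```

Emit:
send_rows(plan="1 0.1 -0.1 -0.2 -0.12;1 0.2 -0.2 -0.4 -0.24;1 0.3 -0.3 -0.6 -0.36;1 0.3 -0.4 -0.8 -0.48;1 0.4 -0.4 -1 -0.6;1 0.4 -0.5 -1.2 -0.72;1 0.5 -0.6 -1.3 -0.84;1 0.6 -0.7 -1.5 -0.91")

```text
time: 18.12
eef_pos: [0.6122, -0.1907, 0.1856]
tcp_rot: [-0.002, 0.177, 0.984, -0.002]
wrist_force: [0.8, -2.8, -6.1]
width: 0.519
gripper_force: 30.0
```

Emit:
send_rows(plan="1 0.1 0 -0.2 -0.12;1 0.2 0 -0.4 -0.24;1 0.3 0 -0.6 -0.36;1 0.4 0 -0.8 -0.48;1 0.5 0 -1 -0.6;1 0.6 0 -1.2 -0.72;1 0.7 0 -1.3 -0.84;1 0.8 0 -1.5 -0.84")

```text
time: 18.78
eef_pos: [0.6094, -0.1974, 0.1887]
tcp_rot: [-0.004, -0.237, 0.972, -0.004]
wrist_force: [-3.7, -9.9, 0.8]
width: 0.49
gripper_force: 30.5
```

Emit:
send_rows(plan="1 0 0 0 0;-0.35 0 0 0 0;-0.35 0 0 0 0;-0.35 0 0 0 0")

```text
time: 19.12
eef_pos: [0.6121, -0.1903, 0.1886]
tcp_rot: [-0.001, -0.237, 0.971, -0.001]
wrist_force: [-1.0, -1.1, 0.6]
width: 0.63
gripper_force: 0.8
```

Emit:
send_rows(plan="-0.35 0 0 0 0.12;-0.35 0 0 0 0.24;-0.35 0 0 0 0.36;-0.35 0 0 0 0.48;-0.35 0 0 0 0.6;-0.35 0 0 0 0.72;-0.35 0 0 0 0.84;-0.35 0 0 0 0.96")

```text
time: 19.78
eef_pos: [0.6132, -0.1869, 0.1884]
tcp_rot: [-0.001, 0.239, 0.971, 0.0]
wrist_force: [-0.6, -0.0, -0.3]
width: 0.676
gripper_force: 0.0
```

Emit:
send_rows(plan="-0.35 0 0 0 0.12;-0.35 0 0 0 0.24;-0.35 0 0 0 0.36;-0.35 0 0 0 0.48;-0.35 0 0 0 0.6;-0.35 0 0 0 0.72;-0.35 0 0 0 0.79")

```text
time: 20.37
eef_pos: [0.6133, -0.1868, 0.1883]
tcp_rot: [-0.001, 0.594, 0.804, -0.0]
wrist_force: [0.5, 0.4, 0.5]
width: 0.679
gripper_force: 0.0
```

```bash
python3 blob.py 12 b4.png
```

```text
blob at [-91.  67.] size [10. 52.] line angle 84 264
blob at [-70.  89.] size [10. 28.] line angle 84 264
[[303.89274144 310.81166264]] [ 0.6133 -0.1868  0.1883] yaw 1.869593272590315 j7 0.7985860502759067 20.3667
```

Emit:
send_rows(plan="1 0 0 0 0;1 0 0 0 0;1 0 0 0 0;1 0 0 0 0;1 0 0 0 0")

```text
time: 20.83
eef_pos: [0.6137, -0.1859, 0.1889]
tcp_rot: [-0.001, 0.592, 0.806, 0.001]
wrist_force: [-0.2, 4.8, 2.7]
width: 0.418
gripper_force: 27.5
```

Emit:
send_rows(plan="1 0.1 -0.1 -0.2 -0.12;1 0.2 -0.2 -0.4 -0.24;1 0.3 -0.3 -0.6 -0.36;1 0.3 -0.4 -0.8 -0.48;1 0.4 -0.4 -1 -0.6;1 0.4 -0.5 -1.2 -0.72;1 0.5 -0.6 -1.3 -0.84;1 0.6 -0.7 -1.5 -0.91")

```text
time: 21.5
eef_pos: [0.6069, -0.1844, 0.188]
tcp_rot: [-0.007, 0.176, 0.984, 0.003]
wrist_force: [-7.0, 9.3, 2.0]
width: 0.246
gripper_force: 22.6
```

Emit:
send_rows(plan="1 0.1 0 -0.2 -0.12;1 0.2 0 -0.4 -0.24;1 0.3 0 -0.6 -0.36;1 0.4 0 -0.8 -0.48;1 0.5 0 -1 -0.6;1 0.6 0 -1.2 -0.72;1 0.7 0 -1.3 -0.84;1 0.8 0 -1.5 -0.84")

```text
time: 22.17
eef_pos: [0.611, -0.1885, 0.1918]
tcp_rot: [-0.001, -0.239, 0.971, -0.0]
wrist_force: [-0.3, -0.0, -0.5]
width: 0.004
gripper_force: 0.1
```

Emit:
send_rows(plan="1 0 0 0 0;-0.35 0 0 0 0;-0.35 0 0 0 0;-0.35 0 0 0 0")

```text
time: 22.5
eef_pos: [0.611, -0.1864, 0.1917]
tcp_rot: [-0.001, -0.238, 0.971, 0.001]
wrist_force: [-3.3, 0.9, 3.2]
width: 0.15
gripper_force: 2.0
```

```bash
python3 blob.py 15 b5.png
```

```text
blob at [ 120. -111.] size [77.  3.] line angle 89 269
blob at [-85.  83.] size [207.  74.] line angle 121 301
[[330.08834209 322.5346219 ]] [ 0.611  -0.1864  0.1917] yaw -2.6611136741506 j7 2.3600686061111924 22.5
```

Emit:
send_rows(plan="-0.35 0 0 0 0.12;-0.35 0 0 0 0.24;-0.35 0 0 0 0.36;-0.35 0 0 0 0.48;-0.35 0 0 0 0.6;-0.35 0 0 0 0.72;-0.35 0 0 0 0.84;-0.35 0 0 0 0.84")

```text
time: 23.22
eef_pos: [0.6126, -0.1872, 0.1917]
tcp_rot: [0.001, 0.179, 0.984, -0.001]
wrist_force: [-0.4, -0.1, 1.3]
width: 0.662
gripper_force: 0.0
```

```bash
python3 blob.py 15 b6.png
```

```text
blob at [ -11. -148.] size [67.  6.] line angle 1 181
blob at [ 91. -77.] size [143. 106.] line angle 69 249
blob at [41. 28.] size [ 8. 26.] line angle 66 246
blob at [21. 40.] size [ 8. 23.] line angle 67 247
blob at [-26.  46.] size [ 8. 22.] line angle 85 265
blob at [-2. 46.] size [ 9. 22.] line angle 77 257
blob at [-134.  142.] size [18. 29.] line angle 10 190
[[322.57577815 307.95051297]] [ 0.6126 -0.1872  0.1917] yaw 2.78078425762632 j7 1.6024553909925496 23.2167
```

```bash
python3 - <<'E'
from h import *
s=manip.snapshot("scene")[:,:,::-1];b6=cv2.imread("pics/b6.png");b4=cv2.imread("pics/b4.png");b5=cv2.imread("pics/b5.png")
o=np.zeros((600,800,3),np.uint8)
o[:300,:400]=cv2.resize(b6[220:400,180:420],(400,300),interpolation=cv2.INTER_CUBIC)
o[:300,400:]=cv2.resize(s[215:335,220:380],(400,300),interpolation=cv2.INTER_CUBIC)
o[300:,:400]=cv2.resize(b4[220:400,180:420],(400,300),interpolation=cv2.INTER_CUBIC)
o[300:,400:]=cv2.resize(b5[220:400,180:420],(400,300),interpolation=cv2.INTER_CUBIC)
cv2.imwrite("pics/z.png",o)
E
```

```text
(no output)
```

View pics/z.png

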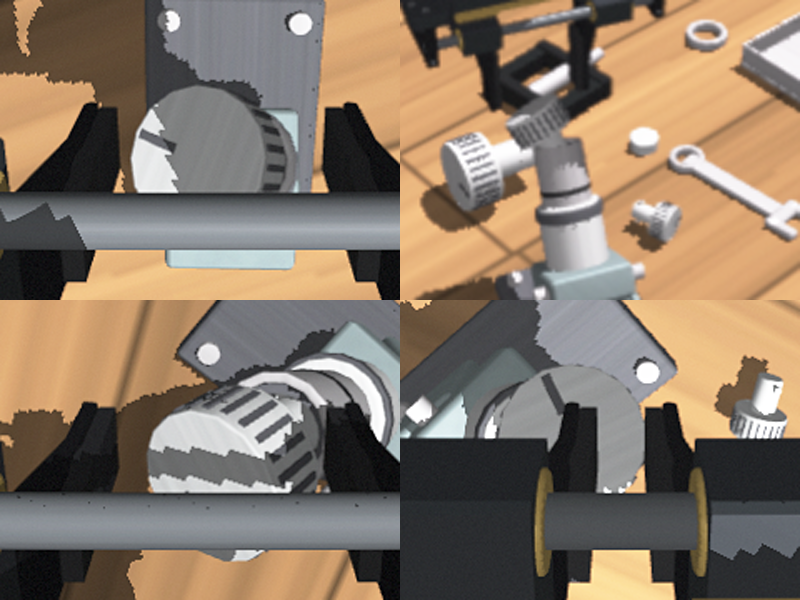

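```bash
python3 - <<'E'
from h import *
T=tool();C=cam("wrist",T);S=cam("scene")
h=np.array([np.cos(2.766),np.sin(2.766),0]);n=np.array([.367,.93,0]);z=np.array([0,0,1.])
ax=.53*h-.36*n+z;ax/=np.linalg.norm(ax)
uv=(180+197/1.667,220+158/1.667);o,d=ray(C,uv)
F=o+d*.195/(d@C[2][:3,2]);K=F-.011*ax
print("face",F,"centre",K,"scene",proj(S,K),"(seen 274.8 264.2)", proj(S,F))
X=tri([(C,proj(C,K)[0]),(S,(274.8,264.2))]);print("tri",X)
for P in(K,X):
    w=P+np.array([0,0,-.010])-T[:3,3];print((T[:3,:3].T@w*1e3).round(1))
# tube: band and ring in scene
a=.5*h+.866*z
lip=np.array([.6154,-.184,.199])-.092*a
print([proj(S,lip+k*a)[0].round(1) for k in(0,.02,.035,.05,.07)], "seen rim/band/ring",(220+145/2.5,215+147/2.5),(220+163/2.5,215+193/2.5),(220+168/2.5,215+211/2.5))
E
```

```text
face [ 0.62326257 -0.19942692  0.17864874] centre [ 0.62905285 -0.19812671  0.16938687] scene [[274.000311   267.86595423]] (seen 274.8 264.2) [[271.32375014 262.78968845]]
tri [ 0.62686012 -0.19584421  0.1752901 ]
[-19.4  -4.5  32.4]
[-16.6  -3.1  26.5]
[array([283.5, 296.6]), array([281.6, 286.3]), array([280.2, 278.5]), array([278.8, 270.7]), array([276.9, 260.3])] seen rim/band/ring (278.0, 273.8) (285.2, 292.2) (287.2, 299.4)
```

Emit:
send_rows(plan="-1 0 0 -6 0;-1 -9 -2 -6 -0.1;-1 -18 -4 -6 -0.22;-1 -18 -4 -6 -0.34;-1 -18 -4 -6 -0.46;-1 -18 -4 -6 -0.6;-1 -18 -4 -6 -0.6;-1 -18 -4 -6 -0.6")

```text
time: 23.98
eef_pos: [0.6275, -0.1976, 0.1982]
tcp_rot: [0.0, -0.119, 0.993, 0.0]
wrist_force: [-0.1, 0.3, -0.3]
width: 0.998
gripper_force: 0.0
```

Emit:
send_rows(plan="-1 0 0 12 0;-1 0 0 24 0;-1 0 0 33 0;-1 0 0 33 0;-1 0 0 33 0")

```text
time: 24.4
eef_pos: [0.6266, -0.1969, 0.1633]
tcp_rot: [-0.001, -0.12, 0.993, 0.0]
wrist_force: [-0.0, 0.3, 0.1]
width: 1.002
gripper_force: 0.0
```

```bash
python3 - <<'E'
from h import *
st=manip.get_state();T=tool(st);im=manip.snapshot("wrist");C=cam("wrist",T);cv2.imwrite("pics/y.png",im[:,:,::-1])
print(T[:3,3],st["wrist_force"],st["width"],proj(C,[[.628,-.197,.173],[.623,-.199,.180]]))
g=cv2.cvtColor(im,cv2.COLOR_RGB2GRAY)
for y in range(230,350,8): print(y,' '.join('%3d'%v for v in g[y,210:420:7]))
E
```

```text
[ 0.62664754 -0.19687625  0.16328161] [-0.03726099  0.28962134  0.11755269] 1.0020626163766493 [[313.76301339 314.08441978]
 [312.08664992 310.75760847]]
230 194  86  82  83  78  76  53  64  62  64 143 137 145 136 137 142 143 142 146 146  68 187 182 182 185 184 181 182 178 178
238 192  85  87  86  85  65  64  62  63  63  57 143 139 139 140 141 141 145 148 145 141 131  44 184 183 181 182 184 181 181
246  79  84  84  82  84  62  62  61  63  61  59 138 135 137 142 142 141 147 144 139 145 131 147 107 183 184 185 183 182 181
254  76  76  78  79  64  61  64  63  62  62  62 131 137 139 139 139 143 142 138 141  54 249 255 144 180 181 181 183 183  83
262  75  74  76  60  63  62  66  66  91  62  63  60  59 228 240 236 237 197 137 142 142 253 145 187 181 174 174 175 184  77
270  77  77  52  64  60  64  63  92  98  98  88 227 237 237 234 237 241 237 234 133 137 145 190 191 191 191 192 188 187  76
278  87  65  66  62  65  70  82 101  99  90 235 106 162 235 241 239 238 236 239 241 135 160 182 186 188 190 190 189 191 188
286  28  25  64  62  71  69  97  99  89 136 238 233 111 205 235 236 237 239 23
[... 213 characters left out ...]
 241 238 237 238 240 240 240 241 240 241 170 138 135 180 179 177 175 175  24  20
310  22  22 179  87 217 217 101 127 138 133 165 236 238 240 239 239 242 241 243 239 244 137 138 183 179 180 182 182  21  28
318  22  21 119 189 220 214  96 163 134 132 132 240 241 241 239 242 241 243 241 239 243 214 137 190 188 188 187 187  23  25
326  18  41 159 218 219 217 104 139 129 134 136 242 240 242 241 242 241 240 241 242 240 243 129 186 187 188 189 190  41  23
334  24 136 228 227 228 229 231 134  43 141 142 252 250 248 251 248 247 250 250 249 251 252 138 189 191 190 189 191 192  24
342  61  61  59  60  61  61  61  62  61  62  61  61  60  61  59  62  62  76  75  73  75  75  75  76  75  72  76  77  75  75
```

Emit:
send_rows(plan="1 0 0 0 0;1 0 0 0 0;1 0 0 0 0;1 0 0 0 0;1 0 0 0 0;1 0 0 0 0;1 0 0 0 0;1 0 0 0 0")

```text
time: 25.12
eef_pos: [0.6268, -0.1956, 0.1647]
tcp_rot: [-0.001, -0.121, 0.993, 0.001]
wrist_force: [-2.8, 2.4, 2.5]
width: 0.497
gripper_force: 30.0
```

Emit:
send_rows(plan="1 0 0 0 0;1 0 0 0 0;1 0 0 0 0")

```text
time: 25.37
eef_pos: [0.6269, -0.1957, 0.1647]
tcp_rot: [-0.001, -0.121, 0.993, 0.001]
wrist_force: [-2.7, 4.3, 1.9]
width: 0.502
gripper_force: 30.0
```

Emit:
send_rows(plan="1 0.8 0.6 -1.7 0;1 1.7 1.1 -3.5 0;1 2.5 1.7 -5.2 0;1 3.3 2.2 -6.9 0;1 3.3 2.2 -6.9 0;1 3.3 2.2 -6.9 0")

```text
time: 25.87
eef_pos: [0.6242, -0.1945, 0.1702]
tcp_rot: [0.0, -0.121, 0.993, 0.001]
wrist_force: [3.3, 3.0, -8.7]
width: 0.496
gripper_force: 30.0
```

```bash
cat > tubes.py <<'E'
from h import *
import sys
# profile along tube axis in the scene picture: dark band / ring positions as distance (mm) above lip
st=manip.get_state();S=cam("scene");im=manip.snapshot("scene");cv2.imwrite("pics/"+sys.argv[1],im[:,:,::-1])
g=cv2.cvtColor(im,cv2.COLOR_RGB2GRAY).astype(np.float32)
h=np.array([np.cos(2.766),np.sin(2.766),0]);a=.5*h+np.array([0,0,.866])
lip=np.array([.66,-.2012,.1193])+0*a
k=np.arange(-.02,.10,.002)
p=proj(S,lip+k[:,None]*a);out=[]
for dx in(-8,-4,0,4,8):
    q=(p+np.array([4+dx,0])).astype(np.float32);out.append(cv2.remap(g,q[:,:1],q[:,1:],cv2.INTER_LINEAR).ravel())
for kk,pp,v in zip(k,p,np.array(out).T): print(int(round(kk*1000)),pp.round(0),v.round().astype(int))
print(st["eef_pos"],st["wrist_force"],st["width"])
E
python3 tubes.py s2.png; python3 - <<'E'
import cv2
g=cv2.imread("pics/scene0.png",0)
for y in range(250,306,2):print(y,g[y,262:304:3])
E
```

```text
-20 [286. 307.] [139 175 205 226 231]
-18 [286. 306.] [137 168 197 226 231]
-16 [285. 305.] [112 146 182 226 232]
-14 [285. 304.] [ 79  99 157 223 231]
-12 [285. 303.] [ 66  77 108 181 232]
-10 [285. 302.] [ 65  77  91 119 222]
-8 [285. 301.] [ 71  83  91  98 147]
-6 [285. 300.] [118 110  99  99 105]
-4 [284. 299.] [201 185 147 108 100]
-2 [284. 298.] [213 226 228 161 107]
0 [284. 297.] [142 170 224 237 148]
2 [284. 296.] [115 146 186 233 232]
4 [284. 295.] [113 146 177 207 243]
6 [283. 294.] [113 145 176 199 224]
8 [283. 293.] [113 143 177 200 204]
10 [283. 292.] [110 137 176 200 195]
12 [283. 291.] [ 87 130 171 199 196]
14 [283. 290.] [ 41  61 132 190 196]
16 [282. 289.] [ 58  61  66 139 192]
18 [282. 288.] [109 118 102  73 171]
20 [282. 287.] [114 141 169 120  96]
22 [282. 286.] [114 143 176 192  86]
24 [282. 285.] [113 142 176 198 154]
26 [282. 284.] [112 142 175 198 192]
28 [281. 283.] [112 142 175 198 196]
30 [281. 282.] [112 143 175 197 197]
32 [281. 281.] [112 142 175 198 196]
34 [281. 280.] [112 141 175 199 196]
36 [281. 279.] [112 141 174 198 197]
38 [280. 278.] [112 141 17
[... 2226 characters left out ...]
5 181 171 177 171]
284 [102  84 172 177 140  97 109 140 162 174 183 169 171 167]
286 [ 71  71 117 174 157  97 110 137 158 174 183 165 167 164]
288 [ 76  72  72 170 160  96 107 134 154 174 184 166 164 165]
290 [ 74  69  67 166 172  94 107 133 153 173 184 170 165 167]
292 [ 69  83 157 173 173  95 106 130 151 171 184 174 185 159]
294 [106 171 175 174 175  94 104 125 149 168 181 190 226 117]
296 [171 174 174 176 176  92 102 122 147 173 216 234 127 110]
298 [174 175 177 176 105 125 193 202 227 220 154 106  88 119]
300 [175 178 176 169  70  94 116 109  96  88  88  87  92 139]
302 [178 175 169 164  83  50  56  62  72  80  87 110 204 157]
304 [173 167 164 163 149  55  57  64  79 119 195 206 213 170]
```

Emit:
send_rows(plan="-0.7 0 0 0 0;-0.7 0 0 0 0;-0.7 0 0 0 0;-0.7 0 0 0 0.12;-0.7 0 3 0 0.24;-0.7 0.5 6 -1 0.36;-0.7 0.9 8.6 -1.5 0.48;-0.7 0.9 8.6 -1.5 0.6")

```text
time: 26.58
eef_pos: [0.6208, -0.1888, 0.1744]
tcp_rot: [0.001, 0.182, 0.983, -0.0]
wrist_force: [-0.3, -0.1, 0.0]
width: 0.843
gripper_force: 0.0
```

Emit:
send_rows(plan="1 0 0 0 0;1 0 0 0 0;1 0 0 0 0;1 0 0 0 0;1 0 0 0 0;1 0 0 0 0;1 0 0 0 0;1 0 0 0 0")

```text
time: 27.25
eef_pos: [0.6192, -0.1928, 0.1741]
tcp_rot: [-0.0, 0.18, 0.984, -0.003]
wrist_force: [-4.4, -6.1, 2.9]
width: 0.521
gripper_force: 30.0
```

```bash
python3 tubes.py s3.png | awk 'NR>5 && NR<56 && NR%2==0 || NR>60'; python3 blob.py -5 b7.png
```

```text
-10 [285. 302.] [ 65  77  91 120 223]
-6 [285. 300.] [119 110  99 100 105]
-2 [284. 298.] [211 227 228 161 107]
2 [284. 296.] [115 146 187 233 232]
6 [283. 294.] [114 145 176 200 193]
10 [283. 292.] [110 135 177 200 167]
14 [283. 290.] [ 40  53 127 182 110]
18 [282. 288.] [108 101  72  48  95]
22 [282. 286.] [113 124 122 111  54]
26 [282. 284.] [112 123 122 114 105]
30 [281. 282.] [113 124 122 115 104]
34 [281. 280.] [112 124 122 115 106]
38 [280. 278.] [112 122 122 115 106]
42 [280. 275.] [111 123 122 115 101]
46 [280. 273.] [110 122 122 116 109]
50 [279. 271.] [104 122 121 115 108]
54 [279. 269.] [127 140 128  98 102]
58 [279. 267.] [117 139 131 126 127]
62 [278. 265.] [ 99 103 129 142 203]
66 [278. 263.] [117 111 121  67 177]
70 [277. 261.] [133 120 119  98  36]
74 [277. 259.] [172 119  90  72  32]
78 [277. 257.] [202 117  90  81  32]
82 [276. 255.] [104 115 108  67  33]
86 [276. 252.] [ 86 102 114  56  32]
[ 0.6191797  -0.19277161  0.1741359 ] [-4.39256199 -6.07808107  2.89582894] 0.520762947319627
blob at [ 108. -105.] size [84. 88.] line angle 6 186
blob at [81.  5.] size [18. 82.] line angle 63 243
blob at [50. 41.] size [ 9. 26.] line angle 60 240
blob at [-131.  121.] size [62. 38.] line angle 84 264
[[328.74402191 312.28642606]] [ 0.6192 -0.1928  0.1741] yaw 2.7805641786907924 j7 1.6143524240703753 27.3
```

Emit:
send_rows(plan="1 0.2 -2 -0.3 -0.12;1 0.4 -3 -0.6 -0.24;1 0.6 -3 -0.9 -0.36;1 0.7 -3 -1.2 -0.48;1 0.9 -3 -1.5 -0.6;1 1 -3 -1.8 -0.72;1 1.2 -3 -2.1 -0.84;1 1.3 -3 -2.3 -0.93")

```text
time: 28.02
eef_pos: [0.6154, -0.2029, 0.1763]
tcp_rot: [-0.003, -0.279, 0.96, -0.007]
wrist_force: [-5.7, -18.6, 2.8]
width: 0.488
gripper_force: 31.2
```

Emit:
send_rows(plan="1 0 0 0 0;-0.5 0 0 0 0;-0.5 0 0 0 0;-0.5 0 0 0 0;-0.5 0 0 0 0")

```text
time: 28.43
eef_pos: [0.6183, -0.1912, 0.1758]
tcp_rot: [0.0, -0.281, 0.96, -0.0]
wrist_force: [-0.3, -1.4, 0.1]
width: 0.698
gripper_force: 0.4
```

```bash
python3 tubes.py s4.png | tail -1; python3 blob.py -3 b8.png
python3 - <<'E'
import cv2
g=cv2.cvtColor(cv2.imread("pics/b8.png"),cv2.COLOR_BGR2GRAY)
for y in range(232,346,6): print(y,' '.join('%3d'%v for v in g[y,230:400:6]))
E
```

```text
[ 0.6183192  -0.19121881  0.17575086] [-0.34360594 -1.37871656  0.08770601] 0.6977693594016598
blob at [-64.  58.] size [254.   5.] line angle 133 313
blob at [-145.  143.] size [19. 15.] line angle 125 305
[[329.94085291 326.95037524]] [ 0.6184 -0.1901  0.1755] yaw -2.5701609554726157 j7 2.4458342351438724 28.4833
232  70  70  67  69  69  63  64 153 149 149 152 151 154 154 153 153 122 197 195 192 191 187 187 188 187 191 187 176 178
238  69  70  68  68  65  69 153 150 148 150 151 155 153 157 156 158 161  55 194 195 190 192 190 188 187 185 188 191 183
244  68  67  79  91  66  65  62 148 148 153 153 154 153 156 156 154 157 149 124 195 194 193 190 188 188 187 186 185 188
250  68  78 100 102  99  64  66  59 156 151 154 151 154 160 154 154 151 154 134 201 195 195 196 192 191 187 188 188 185
256  79 101 107 103 103  91  65  64 102 154 154 153 154 157 155 153 156  96 156  97 196 194 194 195 194 191 191 187 186
262 101 108 105 105 100 104  83  66  66 155 157 151 156 150 151 155  65 254 219 151 106 194 195 193 194 193 191 135  73
268 104 105  98  99  46  67  63  62  58  93 187 245 213  82 154
[... 796 characters left out ...]
 151 156 151 152 148 150 178 220 145 255 255 252 251 153 149 178 193 195 192 194 201  24  31  32  30
316  28  31  52 143 153 173 197 254 240 255 252 251 252 252 252 252 251 255 154 139 187 192 195 194 193  26  29  21  29
322  26  25  24 252 253 251 250 251 252 252 251 252 252 252 252 251 251 243 150 131 191 185 189 191 194  24  27  24  31
328  26  40  27 251 251 251 251 252 252 251 253 253 255 254 194 243 143 147 151 188 194 195 192 186 190  69  29  24  28
334  24  49  97 255 255 246 255 255 243 162 255 234 160 157 158 161 155 158 162 205 203 198 198 199 193 200  21  22  23
340  63  66  62  63  62  65  65  63  64  64  63  62  64  63  64  64  63  63  63  62  62  64  64  62  63  64  64  64  65
```

Emit:
send_rows(plan="-1 0 0 0 0.12;-1 0 0 0 0.24;-1 -1 -3 0 0.36;-1 -2 -6 0 0.48;-1 -4.4 -9 0 0.6;-1 -4.4 -11 3 0.72;-1 -4.4 -11 6 0.84;-1 -4.4 -11 8.5 0.95")

```text
time: 29.2
eef_pos: [0.6284, -0.1954, 0.1665]
tcp_rot: [-0.0, 0.19, 0.982, 0.001]
wrist_force: [0.6, 0.8, -1.1]
width: 0.995
gripper_force: 0.0
```

```bash
python3 tubes.py s5.png | tail -1; python3 blob.py -10 b9.png
python3 - <<'E'
import cv2
g=cv2.cvtColor(cv2.imread("pics/b9.png"),cv2.COLOR_BGR2GRAY)
for y in range(226,346,7): print(y,' '.join('%3d'%v for v in g[y,230:410:6]))
E
```

```text
[ 0.62835016 -0.19537283  0.16645474] [ 0.62283209  0.84100038 -1.0878036 ] 0.9951070088450117
blob at [-68.   5.] size [ 22. 299.] line angle 90 270
blob at [ -34. -123.] size [39. 11.] line angle 88 268
blob at [43. 34.] size [10. 28.] line angle 79 259
blob at [21. 51.] size [23. 11.] line angle 93 273
blob at [-5. 61.] size [22. 11.] line angle 102 282
blob at [-32.  67.] size [19. 11.] line angle 121 301
[[326.36733173 301.71192651]] [ 0.628  -0.195   0.1658] yaw 2.756196212207995 j7 1.6033252060736098 29.25
226  71  73  69  73  75  76  51  57 108 114  48 125 126 127 125 128 128 132 132 127 124 132 242 243 125 119 180 179 177 177
233  71  74  76  76  74  75  49  56  59  55  49 125 126 125 124 129 129 130 131 128 126 126 126 127 128 117 178 174 171 168
240  75  77  74  74  75  76  52  57  57  58 131 126 126 122 124 128 131 130 131 128 125 128 128 125 128 134 169 171 168 166
247  76  75  74  73  74  71  50  57  55  58 135 126 127 124 123 126 126 131 129 126 124 129 125 127 129 132 166 164 162 162
254  76  74  74  74  72  72  48  59  57  60  56 101 125 122 125 127 127 130 128 129 1
[... 950 characters left out ...]
 234 235 177 239 241 159 122 185 125 128 120  93  91 110 124 157 158 148 127  37
317 159 162 167  72 117  50  52  63  98 220 234 235 234 236 238 236 238 235 240 239 242  84  43 109 124 122 111 145 180  14
324 172 177 177 179 117 126 120 119 232 232 235 235 234 237 238 236 238 238 236 239 241 190  94 106 126 183 183 183 184 121
331 178 181 180 181  84 122 118 127 114 229 234 235 233 237 239 235 239 237 236 240 251  77  41 149 124 185 189 188 188 188
338  62  64  62  61  61  60  59  58  58  59  59  60  57  59  58  60  57  60  59  61  61  63  63  61  62  60  62  61  60  61
345 112 110 112 112 111 111 109 109 110 110 110 111 111 109 111 111 110 111 109 110 111 110 110 107 108 111 113 109 111 112
```

Emit:
send_rows(plan="1 0 -3.5 3 0;1 0 -3.5 3 0;1 0 -3.5 3 0;1 0 -3.5 3 0;1 0 -3.5 3 0;1 0 -3.5 3 0;1 0 -3.5 3 0;1 0 -3.5 3 0")

```text
time: 29.97
eef_pos: [0.6298, -0.1935, 0.1644]
tcp_rot: [0.001, 0.186, 0.983, 0.004]
wrist_force: [4.5, 8.8, -0.5]
width: 0.525
gripper_force: 29.3
```

Emit:
send_rows(plan="1 0 0 0 0;1 0 0 0 -0.11;1 0 0 -0.3 -0.22;1 0 0 -0.6 -0.34;1 0 0 -0.9 -0.46;1 0 0 -1.2 -0.58;1 0 0 -1.5 -0.7;1 0 0 -1.8 -0.82")

```text
time: 30.63
eef_pos: [0.627, -0.1987, 0.1643]
tcp_rot: [0.0, -0.221, 0.975, 0.001]
wrist_force: [3.2, 1.1, -7.2]
width: 0.499
gripper_force: 29.8
```

```bash
python3 - <<'E'
from h import *
im=manip.snapshot("wrist");st=manip.get_state();print(st["eef_pos"],st["wrist_force"],st["qpos"][6])
g=cv2.cvtColor(im,cv2.COLOR_RGB2GRAY)
for y in range(226,340,6): print(y,' '.join('%3d'%v for v in g[y,230:400:6]))
E
python3 tubes.py s6.png|awk 'NR>5 && NR<40 && NR%2'
```

```text
[ 0.62682601 -0.19869597  0.16438472] [ 2.12258068  3.64899388 -6.52102668] 2.349211806529197
226  99 100  63  75  75  72  73  74  71 157 158 166 157 153 162 163 164 164 131 209 202 201 199 199 196 195 197 194 196
232  93  56  75  70  73  72  75  71  68 156 165 155 157 161 165 164 163 164 168 119 206 203 203 200 200 194 197 194 196
238  52  73  70  74  75  73  72  70  71 164 158 156 160 162 164 160 162 165 169 165 109 205 203 203 200 202 199 195 195
244  71  69  71  73  72  72  70  74 107 158 156 158 161 161 162 156 165 170 164 162 163  94 204 203 202 204 202 202 198
250  70  72  72  74  69  72  76  72  71  61 157 161 162 163 161 161 167 164 163 158 166 165  78 205 204 202 203 204 202
256  74  71  74  70  83 107 112  90  69  68 168 161 162 163 162 163 164 161 158 163  90 106 165  60 203 203 203 201 200
262  76  82  76  82 108 113 111 110  87  71  72 151 163 161 160 164 159 157 164  85 254 255 165 167 205 203 202 205 204
268  81  81  81 109 112 114 114 108 111  87  72  63 167 113 142 101 161 160 164 165 255 255 164 196 196 199 203 203 205
274  81  81 104 110 113 112 105  87  65 104 25
[... 1199 characters left out ...]
62 168 167 165 170 170 168 166 172 170 171 173 167  31  31  31  32  16  15
-8 [285. 301.] [ 71  82  91  97 146]
-4 [284. 299.] [201 183 147 107  99]
0 [284. 297.] [141 168 224 237 148]
4 [284. 295.] [113 144 176 205 243]
8 [283. 293.] [113 143 175 199 204]
12 [283. 291.] [ 46  76 156 196 195]
16 [282. 289.] [ 92 101  81  80 177]
20 [282. 287.] [112 143 174 174  84]
24 [282. 285.] [112 142 175 198 185]
28 [281. 283.] [111 141 174 197 195]
32 [281. 281.] [111 141 175 196 196]
36 [281. 279.] [111 140 174 196 197]
40 [280. 276.] [111 140 172 195 195]
44 [280. 274.] [109 132 173 197 196]
48 [279. 272.] [108 124 181 196 197]
52 [279. 270.] [113 137 216 210 200]
56 [279. 268.] [105 149 167 164 206]
```

Emit:
send_rows(plan="1 0 0 -0.4 -0.12;1 0 0 -0.8 -0.24;1 0 0 -0.8 -0.24")

```text
time: 30.98
eef_pos: [0.6248, -0.2007, 0.1648]
tcp_rot: [-0.002, -0.333, 0.943, 0.001]
wrist_force: [-1.6, 0.5, -7.7]
width: 0.49
gripper_force: 30.0
```

Emit:
send_rows(plan="1 0.6 1.1 -2.2 0;1 1.2 2.2 -4.3 0;1 1.8 3.3 -6.5 0;1 2.4 4.4 -8.7 0;1 2.4 4.4 -8.7 0;1 2.4 4.4 -8.7 0")

```text
time: 31.48
eef_pos: [0.6199, -0.1984, 0.1747]
tcp_rot: [-0.002, -0.334, 0.943, 0.001]
wrist_force: [-5.9, -0.6, -12.4]
width: 0.495
gripper_force: 30.0
```

```bash
python3 tubes.py s7.png|awk 'NR>5 && NR<45'
```

```text
-10 [285. 302.] [ 64  75  89 118 221]
-8 [285. 301.] [ 72  81  90  98 145]
-6 [285. 300.] [118 109  98  98 103]
-4 [284. 299.] [200 183 146 106  98]
-2 [284. 298.] [211 225 227 159 105]
0 [284. 297.] [140 168 224 236 146]
2 [284. 296.] [114 145 183 232 230]
4 [284. 295.] [113 144 175 205 242]
6 [283. 294.] [113 143 175 198 222]
8 [283. 293.] [113 143 176 197 201]
10 [283. 292.] [113 143 174 197 193]
12 [283. 291.] [112 145 175 198 193]
14 [283. 290.] [113 143 175 197 192]
16 [282. 289.] [113 143 175 197 192]
18 [282. 288.] [111 142 176 196 192]
20 [282. 287.] [107 138 174 196 192]
22 [282. 286.] [ 83 111 164 195 193]
24 [282. 285.] [ 44  60 119 181 193]
26 [282. 284.] [ 67  66  67 126 190]
28 [281. 283.] [109 115 109  78 158]
30 [281. 282.] [112 139 167 131  92]
32 [281. 281.] [111 140 173 190  94]
34 [281. 280.] [111 140 173 196 156]
36 [281. 279.] [110 140 173 196 188]
38 [280. 278.] [111 141 173 196 194]
40 [280. 276.] [111 140 172 195 194]
42 [280. 275.] [111 140 172 195 194]
44 [280. 274.] [107 139 173 195 194]
46 [280. 273.] [ 98 139 173 195 195]
48 [279. 272.] [ 89 139 172 195 195]
50 [279. 271.] [ 86 138 172 194 195]
52 [279. 270.] [ 84 136 172 195 194]
54 [279. 269.] [ 78 129 172 195 194]
56 [279. 268.] [ 71 125 171 194 195]
58 [279. 267.] [ 63 120 172 194 197]
60 [278. 266.] [ 56 112 180 194 196]
62 [278. 265.] [ 49  96 203 199 196]
64 [278. 264.] [ 24  41 146 210 203]
66 [278. 263.] [ 24  22 115 163 212]
```

```bash
python3 - <<'E'
import cv2
for f in("scene0","s7"):
    g=cv2.imread(f"pics/{f}.png",0)
    print(f,'x',list(range(252,306,2)))
    for y in range(236,276,2): print(y,' '.join('%3d'%v for v in g[y,252:306:2]))
E
```

```text
scene0 x [252, 254, 256, 258, 260, 262, 264, 266, 268, 270, 272, 274, 276, 278, 280, 282, 284, 286, 288, 290, 292, 294, 296, 298, 300, 302, 304]
236 155 158 159 158 152 150 152 153 117  65  43  43  40  24  28  37  42  63 110 152 158 190 232 231 190 166 169
238 159 158 153 153 155 160 153  69  44  42  41  31  24  17  21  22  29  39  44  64 167 238 216 160 144 172 173
240 152 153 162 168 157  92  49  44  40  35  25  22  22  19  21  23  58 111  43  41  55 104 106 112 171 169 165
242 164 167 117  91  63  43  41  38  27  22  22  24  31  53  37 145 223 241 196  29  35  41  44  70 157 161 160
244 169 114  43  42  42  43  34  22  20  22  28  63  77 110 209 237 243 227 181  37  22  25  38  43  64 110 159
246 164  92  22  33  40  42  37  25  25  62 149 187 206 224 227 230 229 228 225  82  22  26  36  31  40  44  94
248 162  92  22  18  26  37  40  61 159 220 228 227 227 212 162 225 206 205 170  75  33  40  43  40  34  29  78
250 163 115  19  20  21  22  29  83 158 169 155 160 170 158 165 165 133 152 169  87  43  42  42  32  26  21  82
252  94  63  46  23  20  22  20  39  78  90  84 116 117 112
[... 2965 characters left out ...]
 195 200 203 203 198 193 190
264 184 184 181 170 164 115  23  22  22  21  21  24  49  41  32 151 230 210 211 203 201 204 200 194 190 190 193
266 181 176 173 172 172 129  22  23  22  23  23  42 109 110 122 175 195 191 204 196 194 195 192 190 193 194 194
268 219 173 174 179 181 167  23  23  22  22  22  42 110 118 144 163 183 189 201 199 189 191 192 194 194 192 190
270 232 232 190 190 191 176  23  23  20  20  24  42 110 121 146 161 181 190 199 200 189 194 194 193 191 188 187
272 247 251 209 206 231 238  88  61  26  23  21  36 108 124 143 158 178 189 198 202 191 193 191 188 187 187 189
274 223 253 254 252 253 254 253 252 153 185 191  77 109 123 140 157 175 187 196 202 193 190 187 187 189 189 190
```

Emit:
send_rows(plan="1 -1.8 1 0 0;1 -3.5 1.9 0 0;1 -5.3 2.9 0 0;1 -7 3.8 0 0;1 -7 3.8 0 0;1 -7 3.8 0 0")

```text
time: 32.03
eef_pos: [0.621, -0.1972, 0.1758]
tcp_rot: [-0.004, -0.332, 0.943, -0.002]
wrist_force: [-10.4, -7.8, -6.1]
width: 0.493
gripper_force: 30.0
```

Emit:
send_rows(plan="1 0.6 1.1 -2.2 0;1 1.2 2.2 -4.3 0;1 1.8 3.3 -6.5 0;1 2.4 4.4 -8.7 0;1 2.4 4.4 -8.7 0")

```text
time: 32.45
eef_pos: [0.6197, -0.1931, 0.185]
tcp_rot: [-0.001, -0.333, 0.943, -0.003]
wrist_force: [-3.0, -6.6, -9.9]
width: 0.5
gripper_force: 30.1
```

```bash
python3 tubes.py s8.png|awk 'NR>12 && NR<34 ||NR>60'; python3 -c "
import cv2
g=cv2.imread('pics/s8.png',0)
for y in range(226,270,2): print(y,' '.join('%3d'%v for v in g[y,262:306:2]))"
```

```text
4 [284. 295.] [113 145 176 204 242]
6 [283. 294.] [113 144 174 198 221]
8 [283. 293.] [113 144 175 196 201]
10 [283. 292.] [112 145 175 195 192]
12 [283. 291.] [113 144 175 197 191]
14 [283. 290.] [112 143 175 197 192]
16 [282. 289.] [112 143 176 197 192]
18 [282. 288.] [112 144 175 197 192]
20 [282. 287.] [112 143 174 197 192]
22 [282. 286.] [111 144 175 197 193]
24 [282. 285.] [112 143 176 196 194]
26 [282. 284.] [111 141 174 197 194]
28 [281. 283.] [101 134 165 196 194]
30 [281. 282.] [ 71 106 137 193 194]
32 [281. 281.] [ 45  57  91 168 193]
34 [281. 280.] [ 76  84  73 108 182]
36 [281. 279.] [108 128 128  86 136]
38 [280. 278.] [111 140 170 146  94]
40 [280. 276.] [111 141 173 190 128]
42 [280. 275.] [111 141 172 195 183]
44 [280. 274.] [111 141 172 196 195]
[ 0.61974392 -0.19307471  0.18497695] [-3.01754676 -6.56492037 -9.8968414 ] 0.49990851600813807
226  35  34  34  33  33  33  33  49  76  71  65 100  95 113 126 182 181 179 177 181 181 180
228  43  40  40  39  38  39  60  69  75  63  82  76  77  76  85 173 178 181 182 180 176 174
230  75  75  76  74  73  76  75  75  77  75  7
[... 1093 characters left out ...]
  30  32  22  55 142  50  47  36  28  26  25  40  87 180
256  44  26  20  22  22  20  23  23  20  25  22  41  53  43  31  23  25  29  84 174 192 196
258  72  55  23  21  22  20  22  28  80  94  59 115 128 152 116  25  48 171 192 196 200 203
260 103  74  20  23  22  20  21  48 128 130 128 207 184 203 170  87 174 195 199 203 203 197
262 177 151  24  23  23  20  24  46 117 120 142 194 196 202 190 193 200 203 204 198 192 190
264 170 152  20  23  21  21  21  44 117 133 170 186 194 203 195 202 204 199 193 190 191 193
266 174 161  40  28  21  24  19  36 116 150 166 184 191 202 195 193 193 191 191 191 194 195
268 186 189 181 183 191  87  75  73 122 148 163 184 190 202 199 188 190 192 193 194 193 191
```

Emit:
send_rows(plan="-0.6 0 0 0 0;-0.6 0 0 0 0;-0.6 0 0 0 0;-0.6 0 0 0 0.12;-0.6 0 0 0 0.24;-0.6 0 0 0 0.36;-0.6 0 0 0 0.48;-0.6 0 0 0 0.6")

```text
time: 33.17
eef_pos: [0.6228, -0.1883, 0.1863]
tcp_rot: [0.003, -0.039, 0.999, -0.0]
wrist_force: [0.1, 0.2, 1.7]
width: 0.799
gripper_force: 0.0
```

Emit:
send_rows(plan="-0.8 0 0 0 0.12;-0.8 0 0 0 0.24;-0.8 0 0 0 0.36;-0.8 0 0 0 0.45;-0.8 0 0 0 0.45")

```text
time: 33.58
eef_pos: [0.6227, -0.1881, 0.186]
tcp_rot: [0.002, 0.183, 0.983, 0.0]
wrist_force: [0.2, 0.1, 0.3]
width: 0.899
gripper_force: 0.0
```

```bash
cat > patch.py <<'E'
from h import *
st=manip.get_state();T=tool(st);im=manip.snapshot("wrist");print(T[:3,3].round(4),st["wrist_force"].round(1),st["width"],"yaw deg",np.degrees(np.arctan2(T[1,0],T[0,0])),"j7",st["qpos"][6],st["time"])
cv2.imwrite("pics/p%d.png"%int(st["time"]*100),im[:,:,::-1])
g=cv2.cvtColor(im,cv2.COLOR_RGB2GRAY)
print('    ',' '.join('%3d'%v for v in range(230,410,6)))
for y in range(226,346,6): print(y,' ',' '.join('%3d'%v for v in g[y,230:410:6]))
E
python3 patch.py;python3 tubes.py s9.png|awk 'NR>20 && NR<34'
```

```text
[ 0.6227 -0.1881  0.186 ] [0.2 0.1 0.3] 0.8985861159040576 yaw deg 158.9104191428489 j7 1.5945530597112343 33.5833
     230 236 242 248 254 260 266 272 278 284 290 296 302 308 314 320 326 332 338 344 350 356 362 368 374 380 386 392 398 404
226    73  71  74  75  75  74  60 111 112 130 127 130 122 126 131 131 132 130 126 126  46 240 246 129 178 182 182 180 180 178
232    73  74  75  78  76  75  55  57  53 129 125 129 124 125 129 130 131 129 128 128 125 127 123 128 182 180 180 173 170 169
238    74  75  79  79  76  75  61  58  57 129 125 126 122 125 130 130 130 128 130 124 128 129 124 130 173 173 170 171 171 168
244    78  77  76  73  76  76  59  57  58 129 126 127 124 125 129 131 128 126 128 126 127 131 125 129 171 170 170 169 166 164
250    75  73  75  74  75  72  59  56  57  57 129 128 125 124 129 130 127 127 127 125 125 127 125 125 166 166 162 164 163 167
256    74  73  73  74  73  73  56  55  58  59  56 128 123 125 129 129 129 127 127 126 128 128 128 124 160 163 165 171 172 167
262    74  73  73  72  72  74  58  57  56  58  56  57  54  54  57  57  48 128 125 124 126 129 128 127 17
[... 1440 characters left out ...]
5 128 112 251 252 253 254 253 254 252 253 254 253 255  93 197 116 129 194 190 188 189 185  22
340    81  80  80  80  81  82  81  80  78  80  79  80  79  77  79  80  80  79  79  81  78  78  78  81  80  79  78  80  80  80
20 [282. 287.] [114 124 123 115 103]
22 [282. 286.] [114 125 121 114 101]
24 [282. 285.] [114 124 122 115 106]
26 [282. 284.] [112 124 122 115 107]
28 [281. 283.] [103 120 120 115 106]
30 [281. 282.] [ 72  94 106 113 104]
32 [281. 281.] [ 46  51  67  99 100]
34 [281. 280.] [ 76  74  52  64 100]
36 [281. 279.] [110 113  91  52  83]
38 [280. 278.] [113 123 119  87  61]
40 [280. 276.] [112 124 121 113  73]
42 [280. 275.] [112 124 122 116  96]
44 [280. 274.] [112 123 122 116 105]
```

Emit:
send_rows(plan="-0.8 -2 -1 -4 -0.1;-0.8 -4 -2 -4 -0.2;-0.8 -6 -3 -4 -0.3;-0.8 -7.5 -4 -4 -0.35;-0.8 -7.5 -4 -4 -0.35")

```text
time: 34.1
eef_pos: [0.6269, -0.1958, 0.1889]
tcp_rot: [0.001, 0.008, 1.0, 0.0]
wrist_force: [0.6, 0.1, -0.3]
width: 0.898
gripper_force: 0.0
```

Emit:
send_rows(plan="1 0 0 0 0;1 0 0 0 0;1 0 0 0 0;1 0 0 0 0;1 0 0 0 0;1 0 0 0 0;1 0 0 0 0;1 0 0 0 0")

```text
time: 34.77
eef_pos: [0.6261, -0.1929, 0.1881]
tcp_rot: [-0.0, 0.009, 1.0, 0.002]
wrist_force: [-1.6, 4.9, 3.0]
width: 0.52
gripper_force: 29.3
```

```bash
python3 patch.py
```

```text
[ 0.6261 -0.1929  0.1881] [-1.6  4.9  3. ] 0.520313821683292 yaw deg 179.01894089620558 j7 1.9157825610802832 34.7667
     230 236 242 248 254 260 266 272 278 284 290 296 302 308 314 320 326 332 338 344 350 356 362 368 374 380 386 392 398 404
226    82  82  82  81  83  60  65  65 140 144 142 141 138 141 146 144 148 151 146 143 149 147 148 138 152 187 188 186 189 193
232    82  81  80  82  83  68  62  64  97 139 146 141 144 145 145 146 146 141 146 142  74 251 252 147 185 183 182 181 182 183
238    79  80  77  82  72  67  65  66  65 146 146 140 145 145 143 146 149 146 143 144 145 251 254 141 187 189 188 189 189 188
244    90  89  87  88  65  63  67  65  63  64 142 139 143 145 148 146 144 146 143 145 144 140 149 188 197 197 196 198 195 196
250    89  89  89  91  65  66  65  69  65  65 146 144 146 142 142 144 144 142 142 145 148 146 111 196 196 195 197 197 196 197
256    86  87  86  69  67  63  65  66  64  62  63  61  56  86  37 140 125 142 144 142 145 147 170 187 188 187 185 187 185 185
262    83  84  84  67  63  66  66  98  92  59 129 143 149 148 145 142  91  92  38 146 139 142 188 187
[... 962 characters left out ...]
44 143 149 148 145 147 149 148 153 148  76  27  27  31  16  19 187 185
316    18  20  30  29  27 139 143 139 173 122 218 252 145 144 147 147 145 145 150 148 151 148  72  23  27  30  22  19  14 178
322    21  17  29  32  26  65  64  63  82 225 253 251 139 145 149 147 147 143 148 148 147 151  94  27  30  28  15  20  19  21
328    15  21  24  29  26 139 143 141 206 252 251 251 250 144 145 145 150 145 147 148 147 155  51  27  26  30  25  17  20  18
334    18  26  27  29  20  28 146 148 139 255 255 255 255 151 145 152 152 150 150 155 150 153 146  24  21  26  29  20  13  15
340    62  60  60  63  72  72  74  73  71  75  74  73  74  73  71  74  71  73  72  72  73  72  72  76  72  73  72  75  75  73
```

Emit:
send_rows(plan="1 0 0 0 -0.1;1 0 0 -0.2 -0.2;1 0 0 -0.4 -0.3;1 0.1 0.1 -0.7 -0.4;1 0.2 0.2 -1 -0.5;1 0.3 0.3 -1.3 -0.6;1 0.4 0.4 -1.5 -0.66;1 0.4 0.4 -1.5 -0.66")

```text
time: 35.48
eef_pos: [0.6267, -0.1918, 0.188]
tcp_rot: [0.001, -0.316, 0.949, 0.002]
wrist_force: [3.2, 5.7, -5.0]
width: 0.494
gripper_force: 29.6
```

```bash
python3 patch.py;python3 tubes.py s10.png|awk 'NR>20 && NR<34'
```

```text
[ 0.6267 -0.1918  0.188 ] [ 3.2  5.7 -5. ] 0.4939005670809747 yaw deg -143.1020301076047 j7 2.508496260343996 35.4833
     230 236 242 248 254 260 266 272 278 284 290 296 302 308 314 320 326 332 338 344 350 356 362 368 374 380 386 392 398 404
226    69  71  70  68  67  70  71 148 154 152 155 159 157 157 159 157 162 145 199 198 196 194 190 190 188 191 190 181 181 182
232    70  71  73  85 105 104  68  67 154 154 159 156 157 158 160 162 165 161  61 199 197 195 192 189 190 188 191 194 184 180
238    73  79  97 104 107 103  97  68 115 156 156 160 159 159 163 158 160 156 154 197 198 196 196 193 191 192 189 189 193 189
244    79 100 107 106 106 103 104  79  70 162 154 158 162 155 159 158 155 160 162 119 198 198 198 196 194 191 191 190 187 191
250   102 104 107 104 102  51  62  65  64  58 157 157 159 161 158 158 162 112 141 165 129 198 196 197 197 196 193 191 189 191
256   108 114 112  64  66 136 150 149 151 150  95 135 156 253 255 156 152 204 255 159 143 198 198 197 198 198 195 135 186 192
262   117 116  53 137 156 154  87  87  81 155 157 159 255 253 253 158 159 161 133 159 197 197 197 199
[... 1443 characters left out ...]
5 192 157 165 159 233 167 166 163 171 171 169 168 171 169 171  19  20  28  30  27  15  18  19
340    64  62  65  65  64  66  64  64  65  66  65  65  63  63  65  65  65  65  66  64  64  63  64  64  63  63  66  65  68  63
20 [282. 287.] [113 144 176 197 193]
22 [282. 286.] [112 145 176 198 193]
24 [282. 285.] [112 143 175 198 194]
26 [282. 284.] [110 141 175 197 194]
28 [281. 283.] [ 96 135 172 196 194]
30 [281. 282.] [ 60 106 152 193 194]
32 [281. 281.] [ 46  60  96 163 193]
34 [281. 280.] [ 81  93  79 100 181]
36 [281. 279.] [109 135 132  89 129]
38 [280. 278.] [111 141 170 153  88]
40 [280. 276.] [111 141 173 192 132]
42 [280. 275.] [112 141 173 195 185]
44 [280. 274.] [111 140 173 195 195]
```

Emit:
send_rows(plan="1 0.8 1.3 -2.6 0;1 1.6 2.6 -5.2 0;1 2.3 3.9 -7.8 0;1 3.1 5.2 -10.4 0;1 3.1 5.2 -10.4 0")

```text
time: 36.0
eef_pos: [0.6208, -0.1925, 0.2001]
tcp_rot: [0.001, -0.315, 0.949, -0.0]
wrist_force: [0.7, 1.7, -1.9]
width: 0.493
gripper_force: 29.9
```

```bash
python3 patch.py|head -1;python3 tubes.py s11.png|awk 'NR>22 && NR<34'
```

```text
[ 0.6208 -0.1925  0.2001] [ 0.7  1.7 -1.9] 0.4927848021861924 yaw deg -143.2321986955204 j7 2.504439526736417 36.0
24 [282. 285.] [112 142 176 197 194]
26 [282. 284.] [112 140 175 197 194]
28 [281. 283.] [112 135 175 196 194]
30 [281. 282.] [105 129 173 197 193]
32 [281. 281.] [ 73 100 158 194 194]
34 [281. 280.] [ 46  59 105 174 194]
36 [281. 279.] [ 78  76  72 112 187]
38 [280. 278.] [109 121 122  85 146]
40 [280. 276.] [111 139 168 145  91]
42 [280. 275.] [111 141 174 191 105]
44 [280. 274.] [111 141 173 195 165]
```

Emit:
send_rows(plan="1 1.6 2.6 -5.2 0;1 3.1 5.2 -10.4 0;1 4.7 7.7 -15.6 0;1 6.2 10.3 -20.8 0;1 7.8 12.9 -26 0;1 7.8 12.9 -50 0;1 7.8 12.9 -70 0;1 7.8 12.9 -70 0")

```text
time: 36.77
eef_pos: [0.6081, -0.188, 0.2752]
tcp_rot: [0.004, -0.315, 0.949, -0.002]
wrist_force: [0.4, -0.5, 0.0]
width: 0.5
gripper_force: 29.9
```

```bash
python3 patch.py;python3 tubes.py s12.png|awk 'NR>24 && NR<34'
python3 -c "
import cv2
g=cv2.imread('pics/s12.png',0)
for y in range(196,270,3): print(y,' '.join('%3d'%v for v in g[y,240:320:3]))"
```

```text
[ 0.6081 -0.188   0.2752] [ 0.4 -0.5  0. ] 0.4999134808689531 yaw deg -143.27478142294362 j7 2.4921295171311266 36.7667
     230 236 242 248 254 260 266 272 278 284 290 296 302 308 314 320 326 332 338 344 350 356 362 368 374 380 386 392 398 404
226    77  73  88 103 102  99  91  65 149 149 148 152 155 151 152 148  53 191 191 190 183 183 183 182 184 175 175 174 159 129
232    75  98 101 102  94  55  76  80  50 153 150 147 149 146 150  95 150 188 191 191 188 186 185 184 180 187 177 173 175 175
238   193  99 107  46 119 145 116  78  56  67 106 115 138 150 124 252 143 118 192 190 190 190 186 183 182 183 184 183 176 171
244   221 109 101 145 142  93  93  96  90  86 247 200 111 241 234 255 152 155 191 192 190 191 188  85  76 186 184 182 186 175
250   220 114  69 255  96  97  91  95  96 249 105  25 123 123 157 220 198 182 186 190 190 191 169  84 104 179 184 182 180 188
256   223 123 130 255 102  94  97  98 151 113  28  70 112 254 248 103 192 200 190 183 188  87  84  87 203 115 183 183 186 183
262   226 149 119 255 122  86 105 105 254 101 151 154 148 252 253 148 158 156 165 194 139  83 102  
[... 4097 characters left out ...]
  29  37 180 188 190 194 200
253 178 177 178 179  96  67  41  23  23  25  40  49  89  81 104  90  48  46  34  25  24  75 190 193 199 199 191
256 177 180 177 172 171  99  52  61  29  24  22  31  45  58  76  74  83  26  25  47 172 192 198 200 192 187 191
259 177 173 171 162 126 158 176  97  73  50  32 155 185 105 108 190 195  74  85 192 198 201 193 187 190 193 191
262 172 163 127 155 178 182 183 177 165  70  78 120 137 148 173 187 198 181 198 202 196 188 189 192 191 188 185
265 127 150 177 182 183 176 170 169 172 181 104 102 118 143 167 188 200 190 197 190 188 192 192 189 186 193 197
268 177 178 157 173 217 169 177 181 188 191 201 101 114 139 160 185 201 189 188 191 192 190 186 185 228 252 252
```

Emit:
send_rows(plan="1 -15 22 0 0;1 -35 55 0 0;1 -57 90 0 0;1 -79 124 0 0;1 -100 158 0 0;1 -122 192 0 0;1 -143 225 0 0;1 -160 252 0 0")

```text
time: 37.53
eef_pos: [0.5819, 0.114, 0.2685]
tcp_rot: [-0.001, -0.316, 0.949, 0.001]
wrist_force: [0.5, 0.1, -1.2]
width: 0.499
gripper_force: 29.9
```

Emit:
send_rows(plan="1 -18 28 0 0;1 -34 52 0 0;1 -44 68 0 0;1 -44 68 40 0;1 -44 68 80 0;1 -44 68 120 0;1 -44 68 150 0;1 -44 68 180 0")

```text
time: 38.2
eef_pos: [0.5762, 0.1906, 0.0866]
tcp_rot: [-0.002, -0.315, 0.949, -0.0]
wrist_force: [0.0, -0.4, 0.2]
width: 0.499
gripper_force: 29.9
```

```bash
python3 - <<'E'
from h import *
st=manip.get_state();T=tool(st);print(T[:3,3],st["wrist_force"],st["width"],st["time"])
im=manip.snapshot("top");t=cam("top")
g=cv2.cvtColor(im,cv2.COLOR_RGB2GRAY)
E
python3 patch.py
```

```text
[0.57623966 0.19060882 0.08657337] [ 0.02863336 -0.39892479  0.18725719] 0.49906057949234894 38.2
[0.5725 0.1892 0.0808] [-2.1 -0.9 -5.1] 0.4930885955058968 yaw deg -143.23774710388875 j7 1.8083010584270436 38.25
     230 236 242 248 254 260 266 272 278 284 290 296 302 308 314 320 326 332 338 344 350 356 362 368 374 380 386 392 398 404
226    69  68  66 102 121 110 112 110 108 109 112 114 255 143 155 249 249 251 251 248 249 181 101 102 251 252 253 252 252 253
232    72  72  70  98 243 244 245 110 110 114 115 114 245 248 249 249 251 251 248 249 252 251 251 251 252 253 252 251 252 252
238    73  74 110 245 243 245 241 167 112 113 115 115 250 249 250 250 250 250 248 251 252 251 251 252 252 253 251 252 252 253
244    72 115 248 242 243 241 242 100 112 112 134 252 248 249 249 250 251 248 250 251 251 251 252 251 253 251 252 252 253 253
250   133 231 241 243 241 238 240 244 246 248 247 247 246 248 250 250 246 248 251 250 250 252 251 253 252 253 252 253 252 252
256   249 242 242 241 238 240 245 245 246 247 247  49 160 245 237 100 248 252 250 250 251 251 253 252 252 252 253 252 251 255
262   
[... 1057 characters left out ...]
39 141 138 142 146 139 139 140 140 144 137  24  23  15  17  14 221 164
316    11  19  14  26  26 130 137 135 138 139 138 136 138 137 137 140 141 137 139 141 136 144 138  21  25  24  17  17  31 134
322    16  14  25  22  26 112 135 134 135 140 137 134 138 138 135 141 141 138 139 142 138 143 137  22  21  26   6  20  18  81
328    14  10  23  23  21  35 134 134 131 139 138 134 139 139 137 140 143 137 138 141 138 140 101  21  20  25  14  21  16  17
334    15  12  24  20  20  27 138 138 137 141 138 137 210 142 140 145 145 141 143 146 141 148  17  17  27  23  21  15  15  14
340    52  56  54  51  53  55  55  55  51  54  54  54  54  51  54  53  56  56  54  56  50  53  55  54  54  52  54  52  55  51
```

Emit:
send_rows(plan="1 0 0 8 0;1 0 0 16 0;1 0 0 24 0;1 0 0 32 0;1 0 0 32 0;1 0 0 32 0")

```text
time: 38.8
eef_pos: [0.5782, 0.1913, 0.058]
tcp_rot: [-0.0, -0.315, 0.949, 0.0]
wrist_force: [0.0, 0.9, -1.5]
width: 0.501
gripper_force: 29.9
```

Emit:
send_rows(plan="1 0 0 3 0;1 0 0 6 0;1 0 0 6 0;1 0 0 6 0")

```text
time: 39.13
eef_pos: [0.5781, 0.1914, 0.0519]
tcp_rot: [-0.0, -0.315, 0.949, 0.0]
wrist_force: [-0.4, -0.2, -0.9]
width: 0.493
gripper_force: 29.9
```

Lower the rest until light contact.

Emit:
send_rows(plan="1 0 0 4 0;1 0 0 8 0;1 0 0 10 0;1 0 0 10 0")

```text
time: 39.47
eef_pos: [0.5777, 0.1912, 0.0411]
tcp_rot: [-0.001, -0.315, 0.949, -0.0]
wrist_force: [0.1, 0.5, -1.2]
width: 0.502
gripper_force: 29.9
```

Emit:
send_rows(plan="1 0 0 3 0;1 0 0 5 0;1 0 0 5 0")

```text
time: 39.72
eef_pos: [0.5779, 0.1913, 0.0364]
tcp_rot: [-0.0, -0.315, 0.949, 0.0]
wrist_force: [0.3, 0.4, -1.0]
width: 0.494
gripper_force: 29.9
```

Emit:
send_rows(plan="1 0 0 3 0;1 0 0 6 0;1 0 0 7 0;1 0 0 7 0")

```text
time: 40.05
eef_pos: [0.578, 0.1913, 0.0295]
tcp_rot: [-0.0, -0.315, 0.949, 0.0]
wrist_force: [-0.7, 0.4, -1.6]
width: 0.497
gripper_force: 29.9
```

Emit:
send_rows(plan="-0.35 0 0 0 0;-0.35 0 0 0 0;-0.35 0 0 0 0;-0.35 0 0 0 0;-0.35 0 0 -10 0;-0.35 0 0 -30 0;-0.35 0 0 -70 0;-0.35 0 0 -110 0")

```text
time: 40.72
eef_pos: [0.5772, 0.191, 0.1407]
tcp_rot: [-0.001, -0.315, 0.949, -0.0]
wrist_force: [-0.0, 1.1, -0.0]
width: 0.674
gripper_force: 0.0
```

Emit:
send_rows(plan="-0.5 0 0 -40 0;-0.5 0 0 -80 0;-0.5 0 0 -110 0;-0.5 0 0 -120 0;-0.5 0 0 -120 0")

```text
time: 41.13
eef_pos: [0.5799, 0.192, 0.2644]
tcp_rot: [0.004, -0.315, 0.949, 0.0]
wrist_force: [-0.7, 0.4, 0.6]
width: 0.743
gripper_force: 0.0
```

```bash
python3 - <<'E'
from h import *
st=manip.get_state();T=tool(st);im=manip.snapshot("wrist");C=cam("wrist",T);print(T[:3,3],st["width"],"yaw",np.degrees(np.arctan2(T[1,0],T[0,0])),st["qpos"],st["time"])
g=cv2.cvtColor(im,cv2.COLOR_RGB2GRAY)
# rectify z=.02 plane around tray: rows x from .68 to .50, cols y .28 to .11
X,Y=np.meshgrid(np.arange(.672,.50,-.006),np.arange(.264,.128,-.005),indexing='ij')
p=proj(C,np.c_[X.ravel(),Y.ravel(),np.full(X.size,.015)]).astype(np.float32)
v=cv2.remap(g,p[:,:1],p[:,1:],cv2.INTER_LINEAR).reshape(X.shape)
print("y",(Y[0]*1000).round().astype(int))
for i in range(len(v)):print(int(X[i,0]*1000),' '.join('%3d'%q for q in v[i]))
s=cam("scene");i2=manip.snapshot("scene");g2=cv2.cvtColor(i2,cv2.COLOR_RGB2GRAY)
print("scene patch");
for y in range(212,270,3):print(y,' '.join('%3d'%q for q in g2[y,352:436:3]))
E
```

```text
[0.57985494 0.1919623  0.26444256] 0.7428821403265903 yaw -143.26422404697774 [-0.37233161  0.32685448 -0.02142958  1.64743445  0.00754917  1.15940263
  1.81635807] 41.1333
y [264 259 254 249 244 239 234 229 224 219 214 209 204 199 194 189 184 179
 174 169 164 159 154 149 144 139 134 129]
672 164 165 168 179 175 190 175 173 171 175 169 167 170 162 168 163 171 165 165 167 162 165 161 163 164 164 164 164
666 161 163 237  74  74  73  74  73  72  73  73  75  73  73  74  71  72  73  74  74  71  72  71  71 185 160 160 159
660 164 167 232  68 101 100  93 104 141 165 102  97  95 100  94  96 104  87  95 118 136 139 152  97 186 146 157 170
654 166 164 230  72 106 105 246 241 243 242 244 240 242 241 238 241 242 239 239 240 237 233 236 236 211  72  73 168
648 165 164 234  69 105 106 247 241 243 242 244 241 243 242 238 241 242 239 239 239 236 234 236 236 223  72  70 165
642 155 155 230  68 105 104 246 241 243 242 245 241 242 241 238 241 241 239 239 239 237 232 236 236 220  69  68 156
636 153 153 230  65 104 105 247 242 243 242 245 241 243 242 238 241 241 239 239 239 236 233 237 236 215  67  68 15
[... 4185 characters left out ...]
 162
254 179 177 176 172 166 138  93  59  68  99  93  95  97 147 236 237 236 236 234 232 231 134 109 111 162 158 163 163
257 177 174 169 152 114 137 141 141  84  65  82 100  94  95 101 205 237 236 231 174 111 109 134 141 160 163 160 158
260 172 161 124 127 143 143 152 159 159 149  65  67 104  93  94  96 111 212 120 108 112 120 158 161 164 160 155 159
263 138 118 143 143 149 158 160 161 161 155 153 123  60  76  94  94  95 108 108 110 147 161 164 163 158 154 169 176
266 139 145 147 155 160 160 162 158 153 156 152 151 147  72  65  88  98 110 152 160 161 164 162 156 159 174 177 175
269 145 152 160 159 162 159 155 155 154 151 153 156 154 162 129  67  90 153 160 164 163 158 155 168 177 177 173 174
```

Emit:
send_rows(plan="-0.8 19 -33 0 0.11;-0.8 38 -67 0 0.23;-0.8 57 -100 0 0.34;-0.8 75 -133 0 0.46;-0.8 94 -167 0 0.57;-0.8 113 -200 0 0.69;-0.8 132 -233 0 0.8;-0.8 150 -266 0 0.91")

```text
time: 41.9
eef_pos: [0.6155, -0.1134, 0.2571]
tcp_rot: [-0.003, 0.137, 0.991, -0.0]
wrist_force: [-0.5, -0.0, 0.6]
width: 0.897
gripper_force: 0.0
```

```bash
python3 - <<'E'
from h import *
T=tool();w=np.array([.629,-.1895,.158])-T[:3,3];print((T[:3,:3].T@w*1e3).round(1),T[:3,3],np.degrees(np.arctan2(T[1,0],T[0,0])))
E
```

```text
[-34.1 -69.5  99. ] [ 0.61553023 -0.11335006  0.25712758] 164.26795700732555
```

Emit:
send_rows(plan="-0.8 -17 -34 10 0.1;-0.8 -34 -68 20 0.1;-0.8 -34 -68 20 0.1;-0.8 -34 -68 20 0.1;-0.8 -34 -68 20 0.1")

```text
time: 42.32
eef_pos: [0.6309, -0.1853, 0.2374]
tcp_rot: [-0.002, 0.183, 0.983, 0.0]
wrist_force: [-0.2, 1.1, -0.3]
width: 0.899
gripper_force: 0.0
```

```bash
python3 - <<'E'
from h import *
st=manip.get_state();T=tool(st);im=manip.snapshot("wrist");C=cam("wrist",T);cv2.imwrite("pics/t1.png",im[:,:,::-1])
w=np.array([.629,-.1895,.158])-T[:3,3];print((T[:3,:3].T@w*1e3).round(1),T[:3,3],np.degrees(np.arctan2(T[1,0],T[0,0])),st["time"])
h=np.array([np.cos(2.766),np.sin(2.766),0]);a=.5*h+np.array([0,0,.866])
rim=np.array([.6241,-.1875,.180]);print(proj(C,[rim,rim-.07*a]))
g=cv2.cvtColor(im,cv2.COLOR_RGB2GRAY)
print('    ',' '.join('%3d'%v for v in range(262,376,4)))
for y in range(215,310,4): print(y,' ',' '.join('%3d'%v for v in g[y,262:376:4]))
E
```

```text
[-0.1 -4.6 79.4] [ 0.63092037 -0.1852627   0.23744777] 158.87169826122351 42.3167
[[305.54623802 250.50249189]
 [306.83563477 267.98234562]]
     262 266 270 274 278 282 286 290 294 298 302 306 310 314 318 322 326 330 334 338 342 346 350 354 358 362 366 370 374
215    72 132 123 130 130 128 125 129 127 122 126 127 130 129 131 130 127 129 127 129 128 128 123 132  99 181 178 178 177
219    79  88 124 132 128 130 124 130 128 124 128 129 127 129 131 131 128 127 127 130 131 128 122 130 122 176 174 170 168
223    76  58  52 121 135 131 123 132 127 125 127 130 128 131 130 132 129 126 126 130 126 129 121 130 122 169 167 170 169
227    75  59  58  60  56 104 120 128 126 124 125 110 107 102 121 133 126 125 126 128 126 129 124 130 132 169 171 167 168
231    71  57  55  57  58  59  52 131 100 108 119 112 118 115 122 113  98 127 127 128 128 128 121 130 130 167 164 164 163
235    73  57  58  55  57  64  54  95 115  76  78  76  44  59  55  68 114 111 125 128 125 129 125 129 133 162 160 160 163
239    70  57  59  55  56  59  97 111  73  52  56  56  58  45  50  57  59 115 109 128 129 128 122 130 134 
[... 1389 characters left out ...]
32 143  42  76  76  74  85  74  77  78  39 255 255 122 201 121 127 126 149 131 112 115 142
291    79  59  55  65 176 208  56 135 142  78  39  62  77  64  36 101 255 254 121 195 201 153 130 124 110 136 166 186 186
295    78  54  57  62 182 205 189  72 137 138 130  97  74 160 243 253 255 230 176 207 203  98 129 119 183 185 187 183 186
299    75 147 143  84 185 205 204 167  52 117 140 139 139 131 255 255 123 150 206 209 207  85 100  88 184 185 187 191 192
303    70 234 233 219 187 208 208 204 207  88  51  69 130 126 123 132 211 209 210 210 208 226 224 224 189 189 189 188 189
307    72 244 244  99 191 205 205 205 208 207 208 211 213 212 211 208 209 210 211 211 205 250 246 248 187 188 185 182 181
```

Emit:
send_rows(plan="-0.8 -3 -0.7 30 0;-0.8 -3 -0.7 60 0;-0.8 -3 -0.7 82 0;-0.8 -3 -0.7 82 0;1 -3 -0.7 82 0;1 -3 -0.7 82 0;1 -3 -0.7 82 0;1 -3 -0.7 82 0")

```text
time: 43.03
eef_pos: [0.6355, -0.1879, 0.1599]
tcp_rot: [0.002, 0.183, 0.983, 0.0]
wrist_force: [-0.1, -0.6, 0.1]
width: 0.685
gripper_force: 0.0
```

Emit:
send_rows(plan="1 0 0 0 0;1 0 0 0 0;1 0 0 0 0;1 0 0 0 0;1 0 0 0 0;1 0 0 0 0;1 0 0 0 0")

```text
time: 43.62
eef_pos: [0.6345, -0.1878, 0.1582]
tcp_rot: [0.0, 0.184, 0.983, 0.0]
wrist_force: [-0.7, 0.1, 2.3]
width: 0.415
gripper_force: 30.0
```

```bash
python3 tubes.py s13.png|awk 'NR>7 && NR<13 || NR>24 && NR<34||NR>60'; python3 - <<'E'
from h import *
T=tool();print(T.round(4))
E
```

```text
-6 [285. 300.] [ 76  90  98 100 100]
-4 [284. 299.] [112 113 133 105  87]
-2 [284. 298.] [111 112 175 117  85]
0 [284. 297.] [113 122 127 125  77]
2 [284. 296.] [115 124 119 112 107]
28 [281. 283.] [113 124 122 115 105]
30 [281. 282.] [106 122 121 115 104]
32 [281. 281.] [ 74  95 110 114 101]
34 [281. 280.] [ 47  55  74 102 106]
36 [281. 279.] [ 78  67  51  66 105]
38 [280. 278.] [110 105  86  50  83]
40 [280. 276.] [113 123 118  85  57]
42 [280. 275.] [113 124 122 113  62]
44 [280. 274.] [112 123 123 115  89]
[ 0.63454536 -0.18782112  0.15824092] [-0.72833897  0.08928096  2.27404858] 0.4146260772308619
[[-9.327e-01  3.608e-01  5.000e-04  6.346e-01]
 [ 3.608e-01  9.327e-01  2.000e-04 -1.878e-01]
 [-4.000e-04  4.000e-04 -1.000e+00  1.583e-01]
 [ 0.000e+00  0.000e+00  0.000e+00  1.000e+00]]
```

Emit:
send_rows(plan="1 -1 0 1.7 0;1 -2 0 3.5 0;1 -3 0 5.2 0;1 -4 0 7 0;1 -5 0 8.7 0;1 -5 0 8.7 0;1 -5 0 8.7 0")

```text
time: 44.25
eef_pos: [0.6393, -0.1897, 0.1495]
tcp_rot: [0.0, 0.183, 0.983, 0.0]
wrist_force: [-0.5, -0.0, 4.4]
width: 0.413
gripper_force: 30.0
```

```bash
python3 tubes.py s14.png|awk 'NR>7 && NR<34||NR>60'
```

```text
-6 [285. 300.] [77 70 74 94 60]
-4 [284. 299.] [113 104  79  84  55]
-2 [284. 298.] [110 109 116  81  56]
0 [284. 297.] [113 121 114 115  68]
2 [284. 296.] [113 124 120 111 108]
4 [284. 295.] [114 124 121 113 104]
6 [283. 294.] [115 123 121 114  97]
8 [283. 293.] [114 124 121 114  95]
10 [283. 292.] [114 125 123 115  99]
12 [283. 291.] [115 125 122 114 105]
14 [283. 290.] [113 123 123 115 107]
16 [282. 289.] [114 124 122 115 106]
18 [282. 288.] [112 124 121 114 106]
20 [282. 287.] [102 119 120 115 103]
22 [282. 286.] [ 65  91 108 113 101]
24 [282. 285.] [ 43  48  67 101 106]
26 [282. 284.] [ 76  73  51  63 102]
28 [281. 283.] [110 118  88  50  80]
30 [281. 282.] [113 123 119  86  59]
32 [281. 281.] [113 124 122 113  70]
34 [281. 280.] [112 124 123 115 101]
36 [281. 279.] [112 123 122 115 106]
38 [280. 278.] [111 123 122 115  98]
40 [280. 276.] [111 123 122 115  94]
42 [280. 275.] [110 124 123 115  95]
44 [280. 274.] [106 123 123 115  94]
[ 0.6392527  -0.18971116  0.14948427] [-0.45300368 -0.03169185  4.36873438] 0.41313891084324483
```

Emit:
send_rows(plan="1 -1.6 0 2.8 0;1 -3.2 0 5.6 0;1 -4.8 0 8.4 0;1 -6.4 0 11.1 0;1 -8 0 13.9 0;1 -9.6 0 16.7 0;1 -11 0 19.1 0;1 -11.5 0 20 0")

```text
time: 44.97
eef_pos: [0.65, -0.194, 0.1295]
tcp_rot: [0.0, 0.183, 0.983, 0.0]
wrist_force: [-0.9, 0.9, 6.2]
width: 0.416
gripper_force: 30.0
```

Emit:
send_rows(plan="1 0 0 0 0;1 0 0 0 0")

```text
time: 45.13
eef_pos: [0.65, -0.1941, 0.1294]
tcp_rot: [0.0, 0.183, 0.983, -0.0]
wrist_force: [0.4, -0.2, 4.0]
width: 0.416
gripper_force: 30.0
```

```bash
python3 - <<'E'
from h import *
print(manip.get_state())
im=manip.snapshot("scene");cv2.imwrite("pics/s15.png",im[:,:,::-1])
g=cv2.cvtColor(im,cv2.COLOR_RGB2GRAY)
print('    ',' '.join('%3d'%v for v in range(264,306,2)))
for y in range(280,306): print(y,' ',' '.join('%3d'%v for v in g[y,264:306:2]))
E
```

```text
{'time': 45.1333, 'qpos': array([ 0.03989252,  0.56536016,  0.2745965 ,  1.63040689, -0.17698472,
        0.9696357 ,  1.57594   ]), 'qvel': array([-0.00018824,  0.00045199,  0.00237772,  0.00055942,  0.00143061,
       -0.00080251,  0.0002602 ]), 'joint_efforts': array([ -0.07211778, -49.63047266,   4.0355283 , -19.89517629,
         0.1632582 ,  -0.05458703,   0.20235845]), 'eef_pos': array([ 0.65003379, -0.19405207,  0.12937288]), 'tcp_rot': array([ 3.34164513e-04,  1.83457183e-01,  9.83027643e-01, -6.53647592e-05]), 'wrist_force': array([ 0.39921291, -0.19302418,  3.96748584]), 'wrist_torque': array([ 0.08963667,  0.13563762, -0.20676423]), 'gripper_force': 29.991704962239965, 'width': 0.41561897815048715}
     264 266 268 270 272 274 276 278 280 282 284 286 288 290 292 294 296 298 300 302 304
280   202 182 142  31  24  25  58 115 134 125 122 124 118 114 106  72  33  27 113 189 189
281   171 153 125  30  22  28  64 116 128 123 122 123 118 114 104  76  31  27 116 191 188
282   143 130 114  29  24  29  65 116 124 123 123 125 119 114 105  80  33  27 113 189 187
283   122 118 142  38
[... 1348 characters left out ...]
98 194 120  99  80  71  74  87 103 118 111  81  66  59  55  74 158 161
299   194 197 198 195 189  86  98 111 117 119 112  99  85  72  66  59  56  53  86 158 160
300   197 198 196 190 187  79  59  77  81  72  71  71  67  65  63  61  57  60 110 159 163
301   198 196 191 188 184  79  55  61  62  62  64  65  67  63  63  61  64  88 121 162 169
302   197 192 187 186 182  94  55  58  61  62  64  63  64  64  65  71 102 116 119 166 173
303   193 189 185 183 182 121  56  59  63  65  64  65  69  74  93 118 130 122 118 169 170
304   189 186 183 183 182 171  73  67  66  69  71  78 104 126 140 136 133 121 117 169 168
305   186 184 182 182 183 183 116 104 100 102 118 141 144 142 146 138 134 124 115 165 169
```

Emit:
send_rows(plan="1 -0.5 0 0.8 0;1 -0.9 0 1.5 0;1 -0.9 0 1.5 0;1 -0.9 0 1.5 0")

```text
time: 45.52
eef_pos: [0.6508, -0.1944, 0.128]
tcp_rot: [0.0, 0.183, 0.983, -0.0]
wrist_force: [-0.8, 0.4, 5.6]
width: 0.413
gripper_force: 30.0
```

```bash
python3 - <<'E'
from h import *
st=manip.get_state();d=st["eef_pos"]-np.array([.63454,-.18782,.15824]);print(d,np.linalg.norm(d),st["wrist_force"])
g=cv2.cvtColor(manip.snapshot("scene"),cv2.COLOR_RGB2GRAY)
for y in range(293,303): print(y,' ',' '.join('%3d'%v for v in g[y,274:302:2]))
E
```

```text
[ 0.0162256  -0.00653364 -0.03023215] 0.03492765454712126 [-0.77650248  0.39341987  5.5631577 ]
293    25  36 105 116 119 125 122 124 119 115 100  75 115 150
294    25  39 105 115 119 125 123 122 118 110  72  74  93  97
295    35  57 105 116 118 125 121 119 108  73  61  99  85  71
296    88 107 101 109 115 119  97  80  63  75 100 110  61  69
297   167  96  61  63  67  62  62  75 100 115  91  71  54  73
298   119  99  83  71  76  88 104 119 110  82  66  57  53  75
299    86  98 112 116 119 111  98  84  72  65  60  56  53  85
300    80  61  77  82  72  71  71  68  65  62  60  58  56 108
301    79  54  63  63  61  64  66  65  63  64  61  63  88 121
302    95  55  59  63  64  65  65  65  65  66  70 102 118 121
```

Emit:
send_rows(plan="-0.7 0 0 0 0;-0.7 0 0 0 0;-0.7 0 0 0 0;-0.7 0 0 0 0;-0.7 0 0 0 0;-0.7 0 0 -20 0;-0.7 0 0 -60 0;-0.7 0 0 -100 0")

```text
time: 46.23
eef_pos: [0.6494, -0.1937, 0.2268]
tcp_rot: [-0.002, 0.183, 0.983, 0.0]
wrist_force: [1.2, -0.0, -0.2]
width: 0.838
gripper_force: 0.0
```

Emit:
send_rows(plan="-0.7 20 0 -40 0;-0.7 40 0 -60 0;-0.7 40 0 -60 0;-0.7 40 0 -60 0")

```text
time: 46.57
eef_pos: [0.6135, -0.1798, 0.2897]
tcp_rot: [0.002, 0.183, 0.983, 0.0]
wrist_force: [0.3, 0.1, -0.6]
width: 0.849
gripper_force: 0.0
```

```bash
python3 - <<'E'
from h import *
g=cv2.cvtColor(manip.snapshot("scene"),cv2.COLOR_RGB2GRAY)
for y in range(268,303,1): print(y,' ',' '.join('%3d'%v for v in g[y,266:304:2]))
g0=cv2.imread("pics/scene0.png",0).astype(int)
D=(abs(g.astype(int)-g0)>60).astype(np.uint8)
n,L,S,_=cv2.connectedComponentsWithStats(D)
print([list(s) for s in S[1:] if s[4]>25])
st=manip.get_state();print(st["eef_pos"],st["width"],st["time"])
E
```

```text
268   191 196 206 188 158  83  79  99 180 198 202 200 195 191 190 192 193 194 192
269   201 229 248 211 183 132 112 181 199 202 202 195 192 190 191 192 195 191 190
270   238 243 254 241 191 185 187 200 202 200 195 191 190 191 192 194 192 190 188
271   250 213 254 252 199 196 201 202 201 196 192 189 191 193 194 193 191 188 185
272   253 165 224 250 213 200 202 201 196 192 190 191 193 193 192 190 188 187 186
273   254 159 167 252 228 202 202 197 192 191 191 193 193 194 190 188 187 186 188
274   254 165 195 250 235 202 199 193 191 192 193 191 193 194 189 186 186 188 189
275   252 202 241 243 231 199 192 194 195 199 195 161 157 209 188 186 188 188 190
276   248 238 238 232 219 198 194 221 161 136 136 129 132 219 187 187 189 189 189
277   240 233 225 212 195 213 211 206 111  89 104 132 180 204 186 188 189 189 186
278   227 216 200 179 164 192 198 199 113 104 155 205 196 197 186 190 189 187 185
279   206 164 167 150 114 136 166 197 187 185 178 196 200 198 188 190 188 187 182
280   177 151 140 129  96 111 124 142 156 169 180 189 199 199 186 188 189 192 185
281   149 132 126 130 107 104 113 
[... 3720 characters left out ...]
(102), np.int32(38), np.int32(1229)], [np.int32(294), np.int32(181), np.int32(11), np.int32(24), np.int32(203)], [np.int32(56), np.int32(191), np.int32(192), np.int32(212), np.int32(10254)], [np.int32(248), np.int32(191), np.int32(9), np.int32(23), np.int32(160)], [np.int32(368), np.int32(225), np.int32(10), np.int32(8), np.int32(48)], [np.int32(365), np.int32(232), np.int32(22), np.int32(13), np.int32(145)], [np.int32(270), np.int32(245), np.int32(22), np.int32(23), np.int32(240)], [np.int32(272), np.int32(267), np.int32(22), np.int32(14), np.int32(129)], [np.int32(240), np.int32(335), np.int32(16), np.int32(11), np.int32(97)]]
[ 0.61319572 -0.17953876  0.287717  ] 0.847762147797023 46.6167
```

```bash
python3 -c "
from plant import manip
print(manip.close_job())"
```

```text
the job is handed in; nothing more can be done
None
```

The job is handed in at 46.6 s: the cap was turned about 328° before it came free and is now lying in the tray. The tube is pushed in about 35 mm with the band half showing at the lip, and the gripper is open and clear. While I was unscrewing, with the cap still on, the tube slid in about 20 mm and I drew it back out through the cap; one of those pulls may have been before the thread let go.

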